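# Put the reference lens plates away and hasp the case

## Robot

A 7-joint arm with a two-finger parallel gripper is mounted at the origin on the work surface. World frame = base frame: x ahead of the robot, y to its left, z up, the work surface at z = 0. Lengths are in m, angles in rad, forces in N, time in s.
With the tool pointing down it reaches from about 0.4 to 0.85 m from the base axis. Payload 4.5 kg.
Tool frame: the origin (TCP) lies on the mounting face of the last link; the fingertips stand 173 mm ahead of it and the grasp point (between the pads) lies 155 mm ahead of it (hold_point_z is the distance from the TCP to the grasp point, in m); z points along the fingers, y is the line along which they close (so a half turn about z gives the same grasp; the last joint's range is limited). The gripper opens to 85 mm and grips with 20 to 120 N. Pads are 22 mm wide; open, the fingers measure 114 mm over their backs; the gripper's body (76 mm by 85 mm) begins 54 mm behind the grasp point. The pads swing forward as they close: fully open they stand 13 mm farther back than shut.
Start: joints at [-1.18, 0.689, -0.195, 1.565, 0.157, 0.902, -0.215], TCP at [0.218, 0.586, 0.405] pointing down, gripper open.
Joint ranges: [-3.01, 3.01], [-0.46, 2.08], [-1.47, 1.51], [0.13, 2.56], [-1, 4.14], [0.04, 2.09], [-2.66, 2.66]. Speed limits (rad/s): [2.57, 2.57, 3.14, 3.14, 3.14, 3.14, 3.14].

## Interface

Orientations are given as a rotation vector (axis times angle).
In Python, from station import * gives the robot as it stands. The module is installed in compiled form; this text tells all that it offers.
- The arm moves only by the tool jog_arm, never from a script. Its argument "plan" is a list of rows, each a list of 6 numbers: the shift along the tool's x, y, z in mm, then the turn, a rotation vector about the tool's x, y, z in rad. A call has 1 to 12 rows; each row is the pose to reach, as a shift and turn from the pose commanded when the call began, along the tool's axes at that moment; what a row does not reach only later rows make up. A row lasts 1/10 s, in which the tool goes at most 50 mm and 8.59 degrees, less where a joint would pass 70% of its speed; a pose out of reach is approached as far as the arm can. A call with a gripper value outside its range is refused whole. "hand" is the opening, from -1 (shut) to 1 (fully open), set as the call begins (left out, the last holds). The fingers move at their own pace and stop on an object; the grip force is fixed at half the most. Time passes only in rows, so rows that repeat a pose let the fingers close. It gives the time, the measured TCP pose, the force, the opening and the grip force at its end, in the units of the state.
- get_state(): the state, without advancing time (a new reading comes with each control period).
- camera(name): name is "scene" or "top" or "wrist"; returns a dict with "img" (420x560x3 uint8, blue, green, red), "range_z" (420x560 float32, m along the optical axis (not along the pixel's ray), 0 where there is no reading), "fov_y" (degrees; the focal length in pixels is half the picture's height over the tangent of half this angle, whatever the lens; pixels are square), "cx", "cy" (the principal point, pixels), "world_to_cam" (4x4, takes a point from world to camera coordinates). Camera axes: x right, y up, looking along -z (the intrinsics and any distortion apply to the point x, -y, -z); pixel columns grow to the right and rows downward; lengths in m; the calibration is good to about 2 mm. A picture is of the moment at which its call begins.
- hand_in(): hands the job in; it is judged then, once.
The state is a dict: "t": time; "q": joint angles; "joint_vel": joint speeds; "joint_torque": joint torques, N m; "tool_pos": TCP position; "tcp_rot": TCP orientation; "contact_force": force on the tool from outside, world axes, zero at the start; "wrist_torque": the same for the moment, N m; "width": opening from 0.0 (shut) to 1.0 (fully open); "grip_force": force on a finger pad.
Only numpy, scipy, OpenCV 4.12 (cv2) and the standard library are available. Lean on these libraries where they do the work, as an engineer would, in place of code of your own. Each camera call takes 0.05 s, during which the arm holds its last target. There are 200 camera calls.

## Task

Put the lens plates that are standing on the bench away in their case: swing the hasp clear of its catch, then open the lid (never lift the lid with the hasp still over the catch), and stand each plate upright, fully home, in the slot marked with its own colour. Then shut the lid with the hasp still swung back, and last swing the hasp down over its catch; let go of everything, and leave the spray bottle, the screwdriver and the dish alone.

Things in the scene. Friction and masses are not known exactly. Their poses are not given: they have to be found in the camera images.
- case: Black hard case fixed on the bench, at a new place and yaw each time: 190 (x) x 220 (y) x 85 mm high, walls 6 mm, with an 8 mm thick hinged lid on top (lid's top at 93.5 mm). Origin: centre of its underside; x points from its front (hasp and pull tab, robot's side) to the hinge at the back, y left, z up.
- insert (a point): Middle of the flat top of the grey slotted insert in the case, 32 mm above the bench, at x = 0, y = 0 of the case. Four slots in a row along the case's x at x = -66, -34, -2, +30 mm, y = 0, each 26 mm (x) by 52 mm (y), 20 mm deep (floor 12 mm above the bench), mouths bevelled 2 mm.
- lid (a joint): Lid angle, rad: 0 shut, grows as the front edge rises, stop at 1.9 (leaning back); at 1.65 the slots are free from above, with the lid standing 190 mm high behind them. The hinge runs along the case's y. It is stiff: the lid stays at any angle and takes about 1 to 4 N at the pull tab to move.
- lid_hinge (a point): Point on the lid's hinge line: at x = +95, y = 0, height 85.5 mm in the case's frame.
- lid_pull (a point): Grip point on the lid's orange pull tab (22 mm wide along y, 8 mm thick, sticking 40 mm out from the lid's front edge): 28 mm beyond that edge, mid-thickness; lid shut: x = -123, y = +50, height 89.5 mm in the case's frame. It swings round the hinge line. Pinch its sides along y from above; it can turn between the finger pads.
- hasp (a joint): Angle of the hasp relative to the lid, rad: 0 = lying flat forward over the catch, grows as it swings up and back over the lid, stop at 2.2. It stays at any angle (stiff hinge, about 1 N at its tab).
- hasp_hinge (a point): Hasp's pivot, on the lid 45 mm behind its front edge, pivot line along the case's y; lid shut: x = -50, y = -50, height 98.5 mm in the case's frame. The strap (steel, 16 mm wide, 4 mm thick, 66 mm long) lies at 0 rad over the catch: a steel ledge on the case's front, 30 mm deep, 36 mm wide, top at 85 mm, with a brass staple.
- hasp_tab (a point): Grip point on the hasp's red tab, which stands up at right angles at the strap's end, 22 mm wide (y), 6 mm thick, from 2 mm below to 32 mm above the strap's middle. The point is 67 mm from the pivot along the strap and 22 mm above the strap's middle. Pinch the tab's sides along y from above; it can turn between the finger pads.
- plate_red: Loose red reference lens plate, 80 to 150 g, standing upright: red slab 50 mm wide (y), 8 mm thick (x), a round lens in its middle, on a heavy steel foot 50 (y) x 24 (x) x 12 mm high; 64 mm tall in all. Origin: centre of its underside; z up. It looks the same turned half round. None if it is not there this time.
- plate_yellow: Loose yellow reference lens plate, 80 to 150 g, standing upright: yellow slab 50 mm wide (y), 8 mm thick (x), a round lens in its middle, on a heavy steel foot 50 (y) x 24 (x) x 12 mm high; 64 mm tall in all. Origin: centre of its underside; z up. It looks the same turned half round. None if it is not there this time.
- plate_blue: Loose blue reference lens plate, 80 to 150 g, standing upright: blue slab 50 mm wide (y), 8 mm thick (x), a round lens in its middle, on a heavy steel foot 50 (y) x 24 (x) x 12 mm high; 64 mm tall in all. Origin: centre of its underside; z up. It looks the same turned half round. None if it is not there this time.
- plate_green: Loose green reference lens plate, 80 to 150 g, standing upright: green slab 50 mm wide (y), 8 mm thick (x), a round lens in its middle, on a heavy steel foot 50 (y) x 24 (x) x 12 mm high; 64 mm tall in all. Origin: centre of its underside; z up. It looks the same turned half round. None if it is not there this time.
- slot_red: The slot of the case's insert that belongs to the red plate, marked by two flat red chips (20 x 30 mm) beyond its ends, 72 mm from its middle. Origin: centre of the slot's floor (12 mm above the bench); axes parallel to the case's (x across the 26 mm slot, y along its 52 mm). Which slot has which colour differs from start to start.
- slot_yellow: The slot of the case's insert that belongs to the yellow plate, marked by two flat yellow chips (20 x 30 mm) beyond its ends, 72 mm from its middle. Origin: centre of the slot's floor (12 mm above the bench); axes parallel to the case's (x across the 26 mm slot, y along its 52 mm). Which slot has which colour differs from start to start.
- slot_blue: The slot of the case's insert that belongs to the blue plate, marked by two flat blue chips (20 x 30 mm) beyond its ends, 72 mm from its middle. Origin: centre of the slot's floor (12 mm above the bench); axes parallel to the case's (x across the 26 mm slot, y along its 52 mm). Which slot has which colour differs from start to start.
- slot_green: The slot of the case's insert that belongs to the green plate, marked by two flat green chips (20 x 30 mm) beyond its ends, 72 mm from its middle. Origin: centre of the slot's floor (12 mm above the bench); axes parallel to the case's (x across the 26 mm slot, y along its 52 mm). Which slot has which colour differs from start to start.
- spray: Bystander: white spray bottle, 48 mm across, 130 mm tall, to the right of the case; leave alone. Origin: centre of underside.
- driver: Bystander: screwdriver lying beyond the work; leave alone. Origin: underside, mid-length.
- dish: Bystander: small white dish, 90 mm across, 30 mm tall; leave alone. Origin: centre of underside.

How it is judged:
By the outcome, as a careful person would: the job done as asked, in the order asked, and still so for the second after the job is handed in, with the robot touching nothing.
Of plate_red, plate_yellow, plate_blue, plate_green only 2 to 4 are there at a start; the rules pass over those that are not, and their reading is None.
At some moment in a run one of plate_red, plate_yellow, plate_blue, plate_green may be knocked a few centimetres aside while the robot is not near it.
It also fails if it takes over 210 s, if anything falls off the work surface, if the arm or the gripper's body presses on something with over 40 N, if the wrist force passes 120 N, or if a joint passes its speed limit or range.

## Working session

There is one attempt and no reset: what is moved stays moved. The work goes in short steps, Python scripts to look and compute and a tool call to move; the robot and the scene stay as the last step left them, time stands still between calls to the robot, and variables do not carry over. Pictures are saved under pics/ and viewed, at most 14 in all, crops included, and the job is handed in when it is done.

Besides the shell and the picture viewer there is one more tool, called after ">>>" as name(argument=value, ...), one argument or row to a line, values as JSON. jog_arm: Moves the arm, as the interface text tells. Its arguments: {"type":"object","properties":{"plan":{"type":"array","items":{"type":"array","items":{"type":"number"}}},"hand":{"type":"number"}},"required":["plan"]}

```bash
mkdir -p pics; cat > h.py <<'E'
import numpy as np, cv2
from station import *
from scipy.spatial.transform import Rotation as R
def K(c):
    f=210/np.tan(np.radians(c["fov_y"])/2); return f,c["cx"],c["cy"]
def pts(c):
    "world point of every pixel from range_z"
    f,cx,cy=K(c); v,u=np.mgrid[0:420,0:560]; z=c["range_z"]
    P=np.stack([(u-cx)/f*z,-(v-cy)/f*z,-z,np.ones_like(z)],-1)
    W=P@np.linalg.inv(c["world_to_cam"]).T
    W=W[...,:3]; W[z==0]=np.nan; return W
def ray(c,u,v,h):
    "cast pixel onto plane z=h"
    f,cx,cy=K(c); M=np.linalg.inv(c["world_to_cam"])
    d=M[:3,:3]@np.array([(u-cx)/f,-(v-cy)/f,-1]); o=M[:3,3]
    return o+d*(h-o[2])/d[2]
def proj(c,p):
    f,cx,cy=K(c); q=c["world_to_cam"]@np.append(p,1); return cx+f*q[0]/-q[2], cy-f*q[1]/-q[2]
E
python3 - <<'E'
from h import *
s=get_state(); print(s)
for n in("top","scene"):
    c=camera(n); cv2.imwrite(f"pics/{n}0.png",c["img"]); print(n,c["fov_y"],c["cx"],c["cy"],c["world_to_cam"].round(3).tolist(), [k for k in c])
E
```

```text
{'t': 0.0, 'q': array([-1.18022378,  0.69000361, -0.19452946,  1.56636669,  0.15730121,
        0.90247105, -0.21507771]), 'joint_vel': array([ 2.06758264e-03,  1.42135514e-03,  5.97226014e-05,  2.44757825e-04,
       -1.88162785e-04, -8.35087186e-05,  8.09169535e-04]), 'joint_torque': array([ 6.06283561e-05, -5.39609921e+01, -1.26662560e+00, -1.58541083e+01,
        9.07609676e-03,  9.55559313e-03, -3.77329528e-06]), 'tool_pos': array([0.21818517, 0.58532394, 0.40386585]), 'tcp_rot': array([-5.57223234e-01, -3.09156634e+00,  2.89622947e-03]), 'contact_force': array([-0.38791669, -0.45813139,  0.25232003]), 'wrist_torque': array([ 0.0019211 , -0.02897808, -0.03239549]), 'grip_force': 0.0, 'width': 0.9956756672500686}
top 42.987819345208614 280.43619000721884 218.16183956833663 [[-0.024, -1.0, 0.014, -0.067], [0.987, -0.022, 0.158, -0.577], [-0.157, 0.018, 0.987, -1.21], [0.0, 0.0, 0.0, 1.0]] ['img', 'range_z', 'fov_y', 'cx', 'cy', 'world_to_cam']
scene 55.979725294666906 281.1598115460827 214.93811328726233 [[-0.768, 0.641, -0.004, 0.462], [-0.446, -0.53, 0.721, 0.126], [0.46, 0.555, 0.693, -1.383], [0.0, 0.0, 0.0, 1.0]] ['img', 'range_z', 'fov_y', 'cx', 'cy', 'world_to_cam']
```

View pics/top0.png

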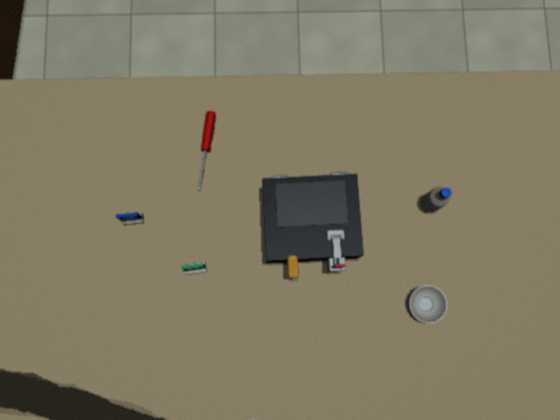

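View pics/scene0.png

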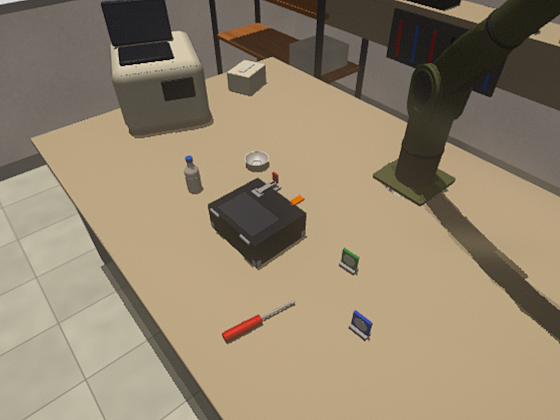

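The top view shows the case at about (312,218), with the orange tab at (293,268) and the red hasp tab at (340,265). The blue plate is at (130,218) and the green one at (195,268). The spray bottle, dish and driver are clear of the work, and there is no red or yellow plate.

```bash
cat >> h.py <<'E'
HS=dict(red=[(0,8),(172,180)],orange=[(9,22)],green=[(45,85)],blue=[(105,130)],yellow=[(23,38)])
def mask(c,col,s=110,v=50):
    h=cv2.cvtColor(c["img"],cv2.COLOR_BGR2HSV); m=np.zeros(h.shape[:2],np.uint8)
    for a,b in HS[col]: m|=cv2.inRange(h,(a,s,v),(b,255,255))
    return m
def blobs(m,amin=12):
    n,l,st,ce=cv2.connectedComponentsWithStats(m)
    return [(l==i,st[i],ce[i]) for i in range(1,n) if st[i,4]>=amin]
E
python3 - <<'E'
from h import *
for n in("top","scene"):
    c=camera(n); W=pts(c); print(n)
    for col in("red","orange","green","blue","yellow"):
        for m,st,ce in blobs(mask(c,col,130)):
            w=W[m]; print(col,st.tolist(),ce.round(1).tolist(),np.nanmedian(w,0).round(4).tolist(),"zmax",np.nanpercentile(w[:,2],95).round(4))
    if n=="top":
        near=(np.abs(W[...,2]-0.0935)<0.006).astype(np.uint8); b=max(blobs(near),key=lambda b:b[1][4])
        cs=max(cv2.findContours(b[0].astype(np.uint8),0,1)[0],key=cv2.contourArea)
        P=np.array([ray(c,u,v,np.nanmedian(W[b[0]][:,2]))[:2] for u,v in cs[:,0]])
        print("lid",cv2.minAreaRect((P*1000).astype(np.float32)),np.nanmedian(W[b[0]],0), "table z",np.nanmedian(W[300:350,200:280,2]))
        print("uv rect",cv2.minAreaRect(cs))
    else:
        b=None
E
```

```text
top
red [201, 111, 15, 40, 369] [207.9, 130.0] [0.8018, 0.0922, 0.0239] zmax 0.0295
red [334, 264, 11, 3, 25] [338.6, 265.2] [0.4555, -0.2009, 0.1315] zmax 0.1363
orange [287, 256, 12, 23, 212] [292.4, 267.3] [0.4561, -0.1028, 0.0937] zmax 0.098
green [182, 264, 22, 6, 72] [192.3, 266.6] [0.4641, 0.1238, 0.064] zmax 0.0681
blue [441, 188, 10, 10, 81] [445.5, 192.3] [0.6123, -0.4473, 0.1298] zmax 0.1333
blue [116, 213, 22, 6, 82] [126.7, 215.3] [0.587, 0.2761, 0.064] zmax 0.0681
lid ((552.2230224609375, -151.1653594970703), (234.3732147216797, 219.5232696533203), 1.78230619430542) [ 0.56806305 -0.14544591  0.0943513 ] table z 0.000725886812434462
uv rect ((312.02056884765625, 224.26763916015625), (102.85001373291016, 97.40455627441406), 85.60128784179688)
scene
red [395, 20, 8, 37, 117] [398.3, 38.1] [-0.5777, -0.5655, 0.1908] zmax 0.2574
red [428, 31, 9, 32, 110] [432.0, 46.4] [-0.5785, -0.3862, 0.203] zmax 0.2608
red [272, 172, 6, 11, 43] [275.0, 176.7] [0.4562, -0.2033, 0.1194] zmax 0.1328
red [222, 315, 40, 27, 419] [241.4, 327.7] [0.8074, 0.098, 0.0238] zmax 0.0279
orange [266, 0
[... 178 characters left out ...]
[258.8, 40.5] [-0.7072, -1.8343, -0.2028] zmax -0.1958
orange [347, 62, 12, 10, 49] [352.1, 66.4] [-0.9057, -1.0801, -0.2023] zmax -0.1977
orange [331, 67, 15, 7, 31] [339.4, 70.5] [-0.7821, -1.0964, -0.2025] zmax -0.1971
orange [290, 195, 14, 10, 84] [296.4, 199.7] [0.4575, -0.1028, 0.0944] zmax 0.0969
green [343, 249, 15, 10, 32] [350.3, 253.3] [0.4671, 0.1262, 0.0643] zmax 0.0677
blue [411, 25, 8, 38, 109] [414.5, 43.3] [-0.577, -0.4745, 0.1918] zmax 0.2596
blue [482, 74, 8, 16, 53] [485.3, 81.9] [-0.5779, -0.1109, 0.1393] zmax 0.1687
blue [186, 156, 6, 4, 20] [188.3, 157.5] [0.6137, -0.446, 0.1311] zmax 0.1327
blue [354, 311, 18, 14, 56] [362.7, 317.5] [0.5885, 0.2781, 0.0644] zmax 0.067
```

```bash
cat >> h.py <<'E'
def Rd(psi): # tool down, tool y along case y for case yaw psi
    c,s=np.cos(psi),np.sin(psi); return np.array([[-c,-s,0],[-s,c,0],[0,0,-1.]])
def jog(target,psi,fromp=None):
    "shift (tool axes, mm) and turn from the present pose to grasp point at target, tool down with yaw psi"
    s=get_state(); R0=R.from_rotvec(s["tcp_rot"]).as_matrix()
    t=np.array(target)+[0,0,0.155]
    return (R0.T@(t-s["tool_pos"])*1000).round(1).tolist()+R.from_matrix(R0.T@Rd(psi)).as_rotvec().round(4).tolist()
E
python3 - <<'E'
from h import *
print(jog([.46,.1,.25],.015)); print(jog([.47,-.15,.25],.015))
E
```

```text
[-396.1, -370.4, -0.4, -0.0011, -0.0001, -0.3718]
[-492.8, -601.2, -0.1, -0.0011, -0.0001, -0.3718]
```

>>> jog_arm(
  plan=[
    [-396, -370, 0, -0.001, 0, -0.372],
    [-396, -370, 0, -0.001, 0, -0.372],
    [-396, -370, 0, -0.001, 0, -0.372],
    [-396, -370, 0, -0.001, 0, -0.372],
    [-396, -370, 0, -0.001, 0, -0.372],
    [-396, -370, 0, -0.001, 0, -0.372],
    [-396, -370, 0, -0.001, 0, -0.372],
    [-396, -370, 0, -0.001, 0, -0.372],
    [-396, -370, 0, -0.001, 0, -0.372],
    [-396, -370, 0, -0.001, 0, -0.372],
    [-396, -370, 0, -0.001, 0, -0.372],
    [-396, -370, 0, -0.001, 0, -0.372],
  ],
  hand=1,
)

```text
t: 1.4
tool_pos: [0.4624, 0.094, 0.4043]
tcp_rot: [-0.004, 3.141, -0.005]
contact_force: [0.7, 0.1, -1.1]
width: 1.002
grip_force: 0.0
```

```bash
python3 - <<'E'
from h import *
c=camera("wrist"); cv2.imwrite("pics/w1.png",c["img"]); print(c["fov_y"],c["cx"],c["cy"])
M=np.linalg.inv(c["world_to_cam"]); print(M.round(3).tolist(), get_state()["tool_pos"])
print(jog([.47,-.15,.25],.015))
E
```

```text
61.15323751677108 284.2902485525343 203.180494609423
[[-0.003, -0.965, -0.261, 0.397], [1.0, -0.004, 0.002, 0.094], [-0.003, -0.261, 0.965, 0.373], [0.0, 0.0, 0.0, 1.0]] [0.46116904 0.09739939 0.40439714]
[-6.9, -247.5, -0.5, -0.0003, 0.0002, -0.0073]
```

>>> jog_arm(
  plan=[
    [-7, -247, 0, 0, 0, -0.007],
    [-7, -247, 0, 0, 0, -0.007],
    [-7, -247, 0, 0, 0, -0.007],
    [-7, -247, 0, 0, 0, -0.007],
    [-7, -247, 0, 0, 0, -0.007],
    [-7, -247, 0, 0, 0, -0.007],
    [-7, -247, 0, 0, 0, -0.007],
    [-7, -247, 0, 0, 0, -0.007],
    [-7, -247, 0, 0, 0, -0.007],
  ],
)

```text
t: 2.35
tool_pos: [0.4712, -0.1438, 0.4046]
tcp_rot: [-0.042, 3.141, 0.003]
contact_force: [0.4, 0.1, 0.4]
width: 1.004
grip_force: 0.0
```

```bash
python3 - <<'E'
from h import *
c=camera("wrist"); cv2.imwrite("pics/w2.png",c["img"]); W=pts(c)
for col in("red","orange"):
    for m,st,ce in blobs(mask(c,col,130),40):
        w=W[m]; print(col,st.tolist(),ce.round(1).tolist(),np.nanmedian(w,0).round(4).tolist(),"zmax",np.nanpercentile(w[:,2],[5,95]).round(4))
        cs=max(cv2.findContours(m.astype(np.uint8),0,1)[0],key=cv2.contourArea); print(cv2.minAreaRect(cs))
np.savez("w2.npz",W=W,img=c["img"])
lid=(np.abs(W[...,2]-0.0935)<0.004)
for v in range(60,400,40):
    i=np.where(lid[v])[0]
    if len(i)>50: print(v,i[0],i[-1],W[v,i[0]].round(4),W[v,i[-1]].round(4))
for u in range(60,540,40):
    i=np.where(lid[:,u])[0]
    if len(i)>50: print("col",u,i[0],i[-1],W[i[0],u].round(4),W[i[-1],u].round(4))
E
```

```text
red [182, 176, 32, 9, 266] [197.7, 179.8] [0.4557, -0.2029, 0.1317] zmax [0.13   0.1328]
((197.5, 180.0), (8.0, 31.0), 90.0)
red [476, 405, 9, 15, 80] [480.6, 413.3] [0.7566, 0.1043, 0.024] zmax [0.0181 0.2991]
((480.9827575683594, 412.7930908203125), (6.127946376800537, 15.227017402648926), 21.801410675048828)
orange [320, 147, 29, 60, 1568] [333.6, 175.2] [0.4569, -0.1033, 0.0933] zmax [0.0919 0.0946]
((333.5055847167969, 176.33352661132812), (27.484739303588867, 59.53361129760742), 1.9091525077819824)
220 141 404 [ 0.499  -0.2605  0.0925] [ 0.4932 -0.0424  0.0925]
260 145 393 [ 0.5349 -0.2598  0.0926] [ 0.5291 -0.0479  0.0931]
300 179 390 [ 0.5722 -0.2326  0.093 ] [ 0.5673 -0.0464  0.0931]
340 160 394 [ 0.6134 -0.2519  0.0931] [ 0.6098 -0.0375  0.0906]
col 180 197 366 [ 0.4784 -0.2271  0.0927] [ 0.6411 -0.2351  0.0929]
col 220 197 357 [ 0.4777 -0.1947  0.0922] [ 0.6284 -0.1972  0.0954]
col 260 196 359 [ 0.4762 -0.1621  0.0913] [ 0.6302 -0.1605  0.0947]
col 300 196 360 [ 0.4755 -0.1294  0.0907] [ 0.6302 -0.1236  0.0948]
col 340 147 357 [ 0.4346 -0.0996  0.0922] [ 0.6255 -0.0871  0.0956]
col 380 196 376 [ 0.4734 -0.0641  0.0919] [ 0.6466 -0.0478  0.094 ]
```

View pics/w2.png

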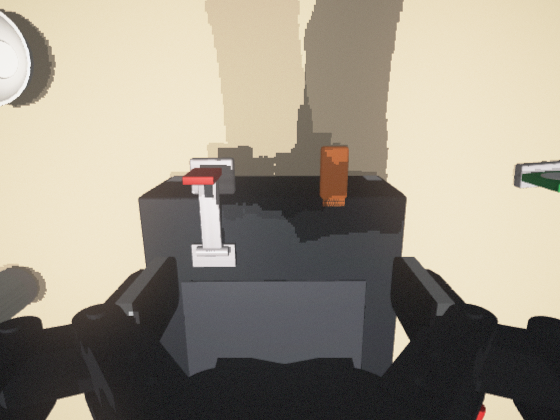

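The wrist view shows the hasp strap at (210,220), its red tab at (198,180) and the orange tab at (334,175). The case centre comes out at about (0.571, -0.149) with yaw 0.031. The tab points agree with that to about 1 mm.

```bash
cat >> h.py <<'E'
C=np.array([.571,-.149]); PSI=.031
def L(x,y,z):
    "case frame mm -> world m"
    c,s=np.cos(PSI),np.sin(PSI); return np.array([C[0]+(c*x-s*y)/1e3,C[1]+(s*x+c*y)/1e3,z/1e3])
def toL(p):
    c,s=np.cos(PSI),np.sin(PSI); d=np.array(p[:2])-C; return np.array([(c*d[0]+s*d[1]),(-s*d[0]+c*d[1]),p[2]])*1e3
def grasp(): 
    s=get_state(); return s["tool_pos"]+R.from_rotvec(s["tcp_rot"]).as_matrix()@[0,0,.155]
E
python3 - <<'E'
from h import *
print(toL(grasp())); print(jog(L(-117,-50,190),PSI)); print(jog(L(-117,-50,122.5),PSI))
import math
r=math.hypot(67,22);a0=math.atan2(22,67)
for t in np.linspace(0,2.05,12): print([round(r*math.cos(a0)-r*math.cos(a0+t),1)*-1,0,round(-(r*math.sin(a0+t)-22),1)])
E
```

```text
[-99.6085826    8.20449722 249.55831504]
[17.1, -58.1, 59.5, 0.0017, 0.0003, -0.0049]
[17.1, -58.2, 127.0, 0.0017, 0.0003, -0.0049]
[-0.0, 0, -0.0]
[-5.2, 0, -12.0]
[-12.6, 0, -22.9]
[-21.9, 0, -32.2]
[-32.7, 0, -39.6]
[-44.7, 0, -44.9]
[-57.5, 0, -47.9]
[-70.6, 0, -48.4]
[-83.6, 0, -46.5]
[-96.0, 0, -42.3]
[-107.4, 0, -35.8]
[-117.4, 0, -27.3]
```

>>> jog_arm(
  plan=[
    [17, -58, 60, 0.002, 0, -0.005],
    [17, -58, 60, 0.002, 0, -0.005],
    [17, -58, 60, 0.002, 0, -0.005],
    [17, -58, 90, 0.002, 0, -0.005],
    [17, -58, 110, 0.002, 0, -0.005],
    [17, -58, 127, 0.002, 0, -0.005],
    [17, -58, 127, 0.002, 0, -0.005],
    [17, -58, 127, 0.002, 0, -0.005],
    [17, -58, 127, 0.002, 0, -0.005],
  ],
)

```text
t: 3.3
tool_pos: [0.4559, -0.2039, 0.2785]
tcp_rot: [-0.044, 3.139, -0.002]
contact_force: [-0.7, 0.1, -0.8]
width: 1.001
grip_force: 0.0
```

```bash
python3 - <<'E'
from h import *
print(toL(grasp())); print(jog(L(-117,-50,122.5),PSI)); 
c=camera("wrist"); cv2.imwrite("pics/w3.png",c["img"])
E
```

```text
[-116.40197455  -51.50847423  123.46108035]
[0.2, 1.3, 1.0, -0.0013, 0.0023, -0.0027]
```

View pics/w3.png

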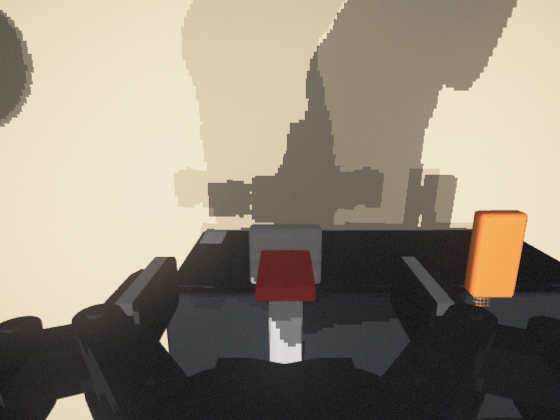

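The red tab at (287,272) sits centred between the open pads, so I'm closing on it.

>>> jog_arm(
  plan=[
    [0, 1, 1, 0, 0, 0],
    [0, 1, 1, 0, 0, 0],
    [0, 1, 1, 0, 0, 0],
    [0, 1, 1, 0, 0, 0],
    [0, 1, 1, 0, 0, 0],
    [0, 1, 1, 0, 0, 0],
    [0, 1, 1, 0, 0, 0],
    [0, 1, 1, 0, 0, 0],
  ],
  hand=-1,
)

```text
t: 4.15
tool_pos: [0.4551, -0.2036, 0.2764]
tcp_rot: [-0.042, 3.141, -0.002]
contact_force: [-0.5, -0.9, 0.9]
width: 0.237
grip_force: 58.6
```

Gripped at 22 mm or so. Next I swing the hasp through its arc, at about 11 degrees per row.

>>> jog_arm(
  plan=[
    [-2.5, 0, -6],
    [-5, 0, -12],
    [-9, 0, -17.5],
    [-12.5, 0, -23],
    [-17, 0, -28],
    [-22, 0, -32],
    [-27, 0, -36],
    [-33, 0, -39.5],
    [-38.5, 0, -42.5],
    [-44.5, 0, -45],
    [-51, 0, -46.5],
    [-57.5, 0, -48],
  ],
)

```text
schema error: expected 6 numbers
```

>>> jog_arm(
  plan=[
    [-2.5, 0, -6, 0, 0, 0],
    [-5, 0, -12, 0, 0, 0],
    [-9, 0, -17.5, 0, 0, 0],
    [-12.5, 0, -23, 0, 0, 0],
    [-17, 0, -28, 0, 0, 0],
    [-22, 0, -32, 0, 0, 0],
    [-27, 0, -36, 0, 0, 0],
    [-33, 0, -39.5, 0, 0, 0],
    [-38.5, 0, -42.5, 0, 0, 0],
    [-44.5, 0, -45, 0, 0, 0],
    [-51, 0, -46.5, 0, 0, 0],
    [-57.5, 0, -48, 0, 0, 0],
  ],
)

```text
t: 5.35
tool_pos: [0.511, -0.202, 0.3247]
tcp_rot: [0.042, -3.136, 0.002]
contact_force: [-4.9, -1.0, 2.5]
width: 0.228
grip_force: 58.4
```

>>> jog_arm(
  plan=[
    [-6.5, 0, -0.5, 0, 0, 0],
    [-13, 0, -0.5, 0, 0, 0],
    [-19.5, 0, 0.5, 0, 0, 0],
    [-26, 0, 1.5, 0, 0, 0],
    [-32, 0, 3.5, 0, 0, 0],
    [-38.5, 0, 5.5, 0, 0, 0],
    [-44, 0, 9, 0, 0, 0],
    [-50, 0, 12, 0, 0, 0],
    [-55, 0, 16, 0, 0, 0],
    [-59, 0, 20, 0, 0, 0],
    [-59, 0, 20, 0, 0, 0],
    [-59, 0, 20, 0, 0, 0],
  ],
)

```text
t: 6.55
tool_pos: [0.5716, -0.2002, 0.304]
tcp_rot: [0.043, -3.141, 0.001]
contact_force: [-2.4, -1.2, -0.3]
width: 0.216
grip_force: 58.4
```

>>> jog_arm(
  plan=[
    [0, 0, 0, 0, 0, 0],
    [0, 0, 0, 0, 0, 0],
    [0, 0, 0, 0, 0, 0],
    [0, 0, 0, 0, 0, 0],
    [0, 0, 0, 0, 0, 0],
    [0, 0, -40, 0, 0, 0],
    [0, 0, -80, 0, 0, 0],
    [40, 30, -80, 0, 0, 0],
    [80, 70, -80, 0, 0, 0],
    [120, 100, -80, 0, 0, 0],
    [120, 100, -80, 0, 0, 0],
    [120, 100, -80, 0, 0, 0],
  ],
  hand=1,
)

```text
t: 7.75
tool_pos: [0.448, -0.1026, 0.3847]
tcp_rot: [0.047, -3.141, 0.002]
contact_force: [0.2, 0.2, 0.7]
width: 0.996
grip_force: 0.0
```

```bash
python3 - <<'E'
from h import *
print(toL(grasp())); print(jog(L(-123,50,90),PSI)); 
c=camera("wrist"); cv2.imwrite("pics/w4.png",c["img"]); W=pts(c)
for col in("red","orange"):
    for m,st,ce in blobs(mask(c,col,130),40):
        w=W[m]; p=np.nanmedian(w,0);print(col,st.tolist(),p.round(4),toL(p).round(1))
import math
for t in np.linspace(0,1.7,35):
    x,z=-218,4; X=x*math.cos(t)+z*math.sin(t); Z=-x*math.sin(t)+z*math.cos(t)
    print([-round(X+218,1),0,-round(Z-4,1)],end=" ")
E
```

```text
[-121.54154106   49.98170913  229.68734754]
[1.5, -0.0, 139.7, -0.0012, -0.0002, -0.0014]
orange [269, 179, 29, 55, 1555] [ 0.4547 -0.1031  0.0934] [-114.8   49.5   93.4]
[-0.0, 0, -0.0] [-0.5, 0, -10.9] [-1.5, 0, -21.7] [-3.0, 0, -32.5] [-5.1, 0, -43.2] [-7.8, 0, -53.8] [-10.9, 0, -64.2] [-14.6, 0, -74.5] [-18.8, 0, -84.6] [-23.4, 0, -94.4] [-28.6, 0, -104.0] [-34.2, 0, -113.4] [-40.3, 0, -122.4] [-46.9, 0, -131.1] [-53.8, 0, -139.5] [-61.2, 0, -147.5] [-69.0, 0, -155.2] [-77.1, 0, -162.4] [-85.6, 0, -169.3] [-94.4, 0, -175.7] [-103.6, 0, -181.6] [-113.0, 0, -187.1] [-122.7, 0, -192.1] [-132.6, 0, -196.6] [-142.7, 0, -200.6] [-153.1, 0, -204.1] [-163.5, 0, -207.1] [-174.2, 0, -209.6] [-184.9, 0, -211.5] [-195.7, 0, -212.9] [-206.6, 0, -213.7] [-217.5, 0, -214.0] [-228.4, 0, -213.8] [-239.2, 0, -213.0] [-250.1, 0, -211.7]
```

View pics/w4.png

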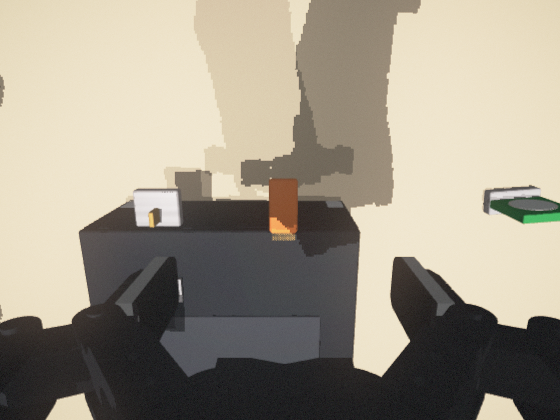

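The catch at (158,207) is clear and the hasp is back out of the way. The orange tab at (283,205) sits where predicted.

>>> jog_arm(
  plan=[
    [1.5, 0, 45, 0, 0, 0],
    [1.5, 0, 90, 0, 0, 0],
    [1.5, 0, 120, 0, 0, 0],
    [1.5, 0, 140, 0, 0, 0],
    [1.5, 0, 140, 0, 0, 0],
    [1.5, 0, 140, 0, 0, 0],
  ],
)

```text
t: 8.4
tool_pos: [0.4487, -0.1042, 0.2441]
tcp_rot: [-0.041, 3.14, -0.002]
contact_force: [0.7, -1.0, 0.0]
width: 1.001
grip_force: 0.0
```

>>> jog_arm(
  plan=[
    [0, 0, 0, 0, 0, 0],
    [0, 0, 0, 0, 0, 0],
    [0, 0, 0, 0, 0, 0],
    [0, 0, 0, 0, 0, 0],
    [0, 0, 0, 0, 0, 0],
    [0, 0, 0, 0, 0, 0],
    [0, 0, 0, 0, 0, 0],
    [0, 0, 0, 0, 0, 0],
  ],
  hand=-1,
)

```text
t: 9.2
tool_pos: [0.4476, -0.1038, 0.2448]
tcp_rot: [-0.043, 3.14, -0.002]
contact_force: [-0.4, -1.0, 6.3]
width: 0.243
grip_force: 58.5
```

>>> jog_arm(
  plan=[
    [-0.5, 0, -11, 0, 0, 0],
    [-1.5, 0, -22, 0, 0, 0],
    [-3, 0, -32.5, 0, 0, 0],
    [-5, 0, -43, 0, 0, 0],
    [-8, 0, -54, 0, 0, 0],
    [-11, 0, -64, 0, 0, 0],
    [-14.5, 0, -74.5, 0, 0, 0],
    [-19, 0, -84.5, 0, 0, 0],
    [-23.5, 0, -94.5, 0, 0, 0],
    [-28.5, 0, -104, 0, 0, 0],
    [-34, 0, -113.5, 0, 0, 0],
    [-40.5, 0, -122.5, 0, 0, 0],
  ],
)

```text
t: 10.4
tool_pos: [0.4878, -0.1027, 0.3663]
tcp_rot: [0.043, -3.14, 0.001]
contact_force: [3.0, -0.2, -8.8]
width: 0.242
grip_force: 59.6
```

>>> jog_arm(
  plan=[
    [-6.5, 0, -8.5, 0, 0, 0],
    [-13.5, 0, -17, 0, 0, 0],
    [-20.5, 0, -25, 0, 0, 0],
    [-28.5, 0, -32.5, 0, 0, 0],
    [-36.5, 0, -40, 0, 0, 0],
    [-45, 0, -47, 0, 0, 0],
    [-54, 0, -53, 0, 0, 0],
    [-63, 0, -59, 0, 0, 0],
    [-72.5, 0, -64.5, 0, 0, 0],
    [-82, 0, -69.5, 0, 0, 0],
    [-92, 0, -74, 0, 0, 0],
    [-102, 0, -78, 0, 0, 0],
  ],
)

```text
t: 11.6
tool_pos: [0.588, -0.0996, 0.4428]
tcp_rot: [0.043, -3.132, 0.001]
contact_force: [-2.9, 0.6, -5.1]
width: 0.24
grip_force: 59.0
```

>>> jog_arm(
  plan=[
    [-10.5, 0, -3.5, 0, 0, 0],
    [-21, 0, -6.5, 0, 0, 0],
    [-31.5, 0, -9, 0, 0, 0],
    [-42, 0, -11, 0, 0, 0],
    [-53, 0, -12, 0, 0, 0],
    [-64, 0, -13, 0, 0, 0],
    [-75, 0, -13.5, 0, 0, 0],
    [-86, 0, -13, 0, 0, 0],
    [-96, 0, -12.5, 0, 0, 0],
    [-103, 0, -11.5, 0, 0, 0],
    [-103, 0, -11.5, 0, 0, 0],
    [-103, 0, -11.5, 0, 0, 0],
  ],
)

```text
t: 12.8
tool_pos: [0.6925, -0.0964, 0.4548]
tcp_rot: [0.044, -3.139, 0.0]
contact_force: [0.1, 1.1, -6.5]
width: 0.24
grip_force: 58.8
```

```bash
python3 - <<'E'
from h import *
print(toL(grasp()),get_state()["contact_force"],get_state()["width"]); d=toL(grasp())-[95,0,85.5]; print(np.arctan2(d[2],-d[0])-np.arctan2(4,218))
E
```

```text
[122.73919342  48.82989449 299.82970184] [ 0.05758654  1.07833837 -6.47978233] 0.23980841567723857
1.6811573151099446
```

>>> jog_arm(
  plan=[
    [0, 0, 0, 0, 0, 0],
    [0, 0, 0, 0, 0, 0],
    [0, 0, 0, 0, 0, 0],
    [0, 0, 0, 0, 0, 0],
    [0, 0, 0, 0, 0, 0],
    [0, 0, -30, 0, 0, 0],
    [0, 0, -50, 0, 0, 0],
    [30, 0, -52, 0, 0, 0],
    [70, 0, -52, 0, 0, 0],
    [110, -20, -45, 0, 0, 0],
    [150, -49, -25, 0, 0, 0],
    [190, -49, 0, 0, 0, 0],
  ],
  hand=1,
)

```text
t: 14.0
tool_pos: [0.5031, -0.1546, 0.457]
tcp_rot: [-0.034, 3.137, -0.007]
contact_force: [-0.1, -0.7, -0.2]
width: 0.996
grip_force: 0.0
```

>>> jog_arm(
  plan=[
    [0, 0, 40, 0, 0, 0],
    [0, 0, 70, 0, 0, 0],
    [0, 0, 70, 0, 0, 0],
    [0, 0, 70, 0, 0, 0],
  ],
)

```text
t: 14.4
tool_pos: [0.5048, -0.1509, 0.387]
tcp_rot: [-0.043, 3.14, -0.001]
contact_force: [0.6, 0.5, -0.1]
width: 1.001
grip_force: 0.0
```

```bash
python3 - <<'E'
from h import *
print(toL(grasp()))
c=camera("wrist"); cv2.imwrite("pics/w5.png",c["img"]); W=pts(c)
for col in("red","orange","yellow","green","blue"):
    for m,st,ce in blobs(mask(c,col,100),40):
        w=W[m]; p=np.nanmedian(w,0); q=ray(c,*ce,.033); print(col,st.tolist(),p.round(4),toL(p).round(1),"ray",toL(q).round(1))
E
```

```text
[-6.60713633e+01  4.18468092e-02  2.31961397e+02]
red [342, 235, 32, 20, 628] [ 0.5659 -0.0774  0.033 ] [-2.9 71.8 33. ] ray [-2.6 71.6 33. ]
red [194, 236, 32, 20, 599] [ 0.5709 -0.2215  0.0329] [ -2.3 -72.5  32.9] ray [ -2.4 -72.3  33. ]
red [476, 393, 30, 27, 569] [0.7656 0.0944 0.0225] [202.1 237.3  22.5] ray [191.6 230.3  33. ]
orange [211, 138, 6, 16, 69] [ 0.4676 -0.2024  0.0977] [-105.   -50.2   97.7] ray [-98.5 -63.   33. ]
yellow [341, 265, 31, 20, 554] [ 0.5981 -0.0765  0.033 ] [29.4 71.6 33. ] ray [29.3 71.6 33. ]
yellow [196, 266, 31, 19, 574] [ 0.6026 -0.2205  0.0329] [ 29.4 -72.4  32.9] ray [ 29.4 -72.2  33. ]
green [550, 143, 10, 8, 74] [0.4678 0.1028 0.0193] [-95.3 254.8  19.3] ray [-96.8 244.7  33. ]
green [192, 204, 32, 20, 625] [ 0.5386 -0.2221  0.0329] [-34.6 -72.1  32.9] ray [-34.5 -72.1  33. ]
green [344, 204, 31, 19, 583] [ 0.5342 -0.0785  0.0329] [-34.6  71.6  32.9] ray [-34.5  71.5  33. ]
blue [189, 170, 34, 22, 704] [ 0.5067 -0.2234  0.0329] [-66.6 -72.3  32.9] ray [-66.5 -72.3  33. ]
blue [345, 170, 33, 21, 676] [ 0.5023 -0.0797  0.0329] [-66.5  71.4  32.9] ray [-66.4  71.6  33. ]
```

View pics/w5.png

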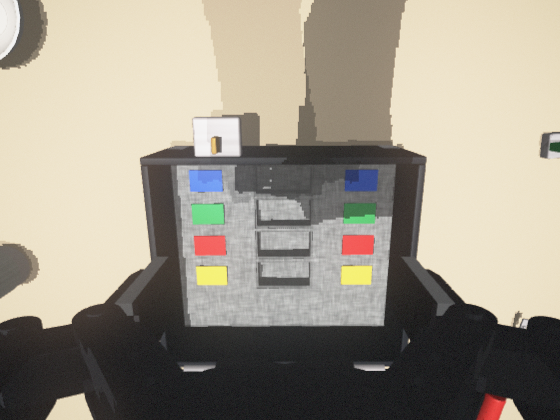

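The insert is in view with its chips, front to back: blue (206,181), green (208,214), red (210,245), yellow (212,275). Their heights and positions agree with the case frame to 0.5 mm. Next I'll look at the plates.

```bash
sed -i 's/^C=.*; PSI/C=np.array([.5705,-.1494]); PSI/' h.py; python3 - <<'E'
from h import *
print(jog([.5,.2,.25],PSI))
E
```

```text
[-4.5, 350.8, -17.7, -0.0013, 0.003, -0.0035]
```

>>> jog_arm(
  plan=[
    [-4, 350, -18, 0, 0, 0],
    [-4, 350, -18, 0, 0, 0],
    [-4, 350, -18, 0, 0, 0],
    [-4, 350, -18, 0, 0, 0],
    [-4, 350, -18, 0, 0, 0],
    [-4, 350, -18, 0, 0, 0],
    [-4, 350, -18, 0, 0, 0],
    [-4, 350, -18, 0, 0, 0],
    [-4, 350, -18, 0, 0, 0],
    [-4, 350, -18, 0, 0, 0],
    [-4, 350, -18, 0, 0, 0],
  ],
)

```text
t: 15.55
tool_pos: [0.4992, 0.1973, 0.4045]
tcp_rot: [-0.038, 3.14, -0.003]
contact_force: [-0.2, -0.9, -0.0]
width: 0.997
grip_force: 0.0
```

```bash
cat >> h.py <<'E'
def plates(c,cols=("green","blue"),zlo=.0,s=90):
    W=pts(c); out={}
    for col in cols:
        for m,st,ce in blobs(mask(c,col,s,35),40):
            # upper edge of the slab: coloured pixels of the top face
            t=m&(np.abs(W[...,2]-.064)<.003)
            if t.sum()<30: continue
            cs=max(cv2.findContours(t.astype(np.uint8),0,1)[0],key=cv2.contourArea)
            P=np.array([ray(c,u,v,.064)[:2] for u,v in cs[:,0]])*1000
            (x,y),(w,h),a=cv2.minAreaRect(P.astype(np.float32))
            B=cv2.boxPoints(((x,y),(w,h),a)); e=max((B[1]-B[0],B[2]-B[1]),key=np.linalg.norm); e=e*np.sign(e[1])
            psi=np.arctan2(-e[0],e[1])
            out[col]=(x/1e3,y/1e3,psi); print(col,"pos",round(x,1),round(y,1),"size",round(w,1),round(h,1),"psi",round(psi,4),"z",np.nanmedian(W[t][:,2]).round(4),st.tolist(),t.sum())
    return out
E
python3 - <<'E'
from h import *
c=camera("wrist"); cv2.imwrite("pics/w6.png",c["img"]); print(grasp()); plates(c)
E
```

```text
[0.49929541 0.19710299 0.24934739]
green pos 465.7 127.6 size 7.0 48.8 psi 0.1101 z 0.0638 [176, 137, 57, 13, 460] 458
blue pos 587.7 277.7 size 8.3 47.7 psi 0.1057 z 0.0638 [341, 269, 51, 13, 395] 386
```

View pics/w6.png

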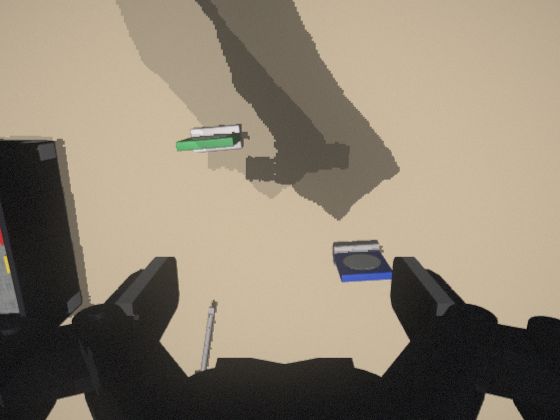

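Green's top edge is around (210,145) and blue's around (366,275). Both tops measure 64 mm high. I'll go above green and refine its pose.

```bash
python3 - <<'E'
from h import *
print(jog([.4655,.1275,.15],.11))
E
```

```text
[35.4, -68.9, 99.4, -0.0017, 0.0007, -0.0857]
```

>>> jog_arm(
  plan=[
    [35, -69, 99, -0.002, 0, -0.086],
    [35, -69, 99, -0.002, 0, -0.086],
    [35, -69, 99, -0.002, 0, -0.086],
    [35, -69, 99, -0.002, 0, -0.086],
    [35, -69, 99, -0.002, 0, -0.086],
    [35, -69, 99, -0.002, 0, -0.086],
  ],
)

```text
t: 16.2
tool_pos: [0.4669, 0.1303, 0.3064]
tcp_rot: [-0.178, 3.132, 0.005]
contact_force: [-0.2, 0.6, -0.2]
width: 1.003
grip_force: 0.0
```

```bash
python3 - <<'E'
from h import *
c=camera("wrist"); cv2.imwrite("pics/w7.png",c["img"]); print(grasp()); p=plates(c,["green"])["green"]
print(jog([p[0],p[1],.048],p[2]))
E
```

```text
[0.46738186 0.13090512 0.15140983]Traceback (most recent call last):
  File "<stdin>", line 2, in <module>
KeyError: 'green'
```

View pics/w7.png

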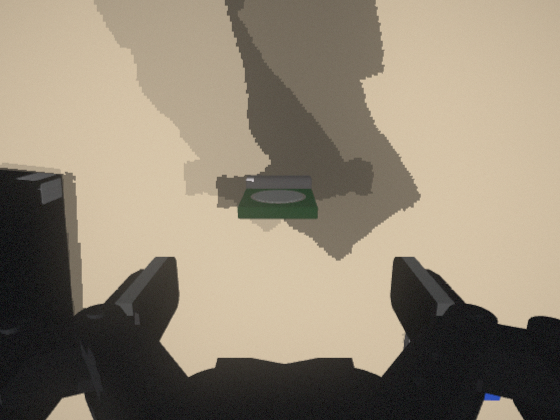

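The green plate at (278,205) is well aligned but shaded, so the mask missed it. I'll lower the value threshold.

```bash
sed -i 's/mask(c,col,s,35),40)/mask(c,col,s,18),40)/' h.py; python3 - <<'E'
from h import *
c=camera("wrist"); p=plates(c,["green"],s=60); W=pts(c); print(W[212,255].round(4),W[212,300].round(4),c["img"][212,278],W[185,278].round(4))
p=p.get("green"); 
if p: print(jog([p[0],p[1],.048],p[2]))
E
```

```text
green pos 465.2 127.4 size 7.8 49.1 psi 0.1136 z 0.0638 [238, 189, 80, 30, 1520] 964
[0.4668 0.1136 0.0641] [0.4637 0.1413 0.0637] [52 77 55] [0.4596 0.1264 0.0121]
[2.1, -2.9, 103.3, 0.0027, 0.0038, 0.0006]
```

>>> jog_arm(
  plan=[
    [2, -3, 40, 0.003, 0.004, 0],
    [2, -3, 70, 0.003, 0.004, 0],
    [2, -3, 70, 0.003, 0.004, 0],
    [2, -3, 70, 0.003, 0.004, 0],
    [2, -3, 70, 0.003, 0.004, 0],
  ],
)

```text
t: 16.8
tool_pos: [0.4646, 0.1264, 0.2365]
tcp_rot: [0.178, -3.136, 0.002]
contact_force: [-1.1, -0.2, -0.1]
width: 1.0
grip_force: 0.0
```

```bash
python3 - <<'E'
from h import *
for i in range(3): print(jog([.4652,.1274,.048],.1136)); camera("top")
p=plates(camera("wrist"),["green"],s=60)
E
```

```text
[-0.7, 0.9, 33.5, -0.001, -0.001, -0.0001]
[-0.7, 1.1, 33.6, -0.0009, -0.0008, -0.0004]
[-0.8, 1.2, 33.5, -0.001, -0.0009, -0.0005]
green pos 464.8 127.1 size 8.5 49.1 psi 0.1139 z 0.0637 [229, 223, 114, 53, 3649] 1981
```

>>> jog_arm(
  plan=[
    [-0.3, 1, 17, -0.001, -0.001, 0],
    [-0.3, 1, 33, -0.001, -0.001, 0],
    [-0.3, 1, 33, -0.001, -0.001, 0],
    [-0.3, 1, 33, -0.001, -0.001, 0],
  ],
)

```text
t: 17.4
tool_pos: [0.4641, 0.1268, 0.2025]
tcp_rot: [0.178, -3.134, 0.002]
contact_force: [0.2, 0.0, -0.7]
width: 0.994
grip_force: 0.0
```

>>> jog_arm(
  plan=[
    [0, 0, 0, 0, 0, 0],
    [0, 0, 0, 0, 0, 0],
    [0, 0, 0, 0, 0, 0],
    [0, 0, 0, 0, 0, 0],
    [0, 0, 0, 0, 0, 0],
    [0, 0, 0, 0, 0, 0],
    [0, 0, 0, 0, 0, 0],
  ],
  hand=-1,
)

```text
t: 18.1
tool_pos: [0.4642, 0.1268, 0.2029]
tcp_rot: [0.177, -3.135, 0.001]
contact_force: [-0.8, 0.0, 6.4]
width: 0.572
grip_force: 61.1
```

>>> jog_arm(
  plan=[
    [0, 0, -20, 0, 0, 0],
    [0, 0, -70, 0, 0, 0],
    [0, 0, -120, 0, 0, 0],
    [0, 0, -150, 0, 0, 0],
    [0, 0, -150, 0, 0, 0],
  ],
)

```text
t: 18.6
tool_pos: [0.4654, 0.1272, 0.3561]
tcp_rot: [-0.176, 3.131, 0.002]
contact_force: [0.7, -0.4, -1.3]
width: 0.573
grip_force: 62.8
```

```bash
python3 - <<'E'
from h import *
print(grasp(),get_state()["width"]); c=camera("wrist"); cv2.imwrite("pics/w8.png",c["img"])
print(jog(L(-34,0,190),PSI)); W=pts(c)
m=mask(c,"green",60,18)>0; m[:,:180]=0; m[:,400:]=0; print(m.sum(), np.nanmedian(W[m],0)-grasp(), (np.nanpercentile(W[m],[3,97],axis=0)-grasp()).round(4))
E
```

```text
[0.46625159 0.127513   0.20105835] 0.5730868336345208
[-40.1, -283.6, 9.0, -0.0, 0.0017, 0.0814]
6410 [0.00062592 0.00152554 0.0154539 ] [[-0.0035 -0.0219 -0.0302]
 [ 0.0064  0.0246  0.0188]]
```

View pics/w8.png

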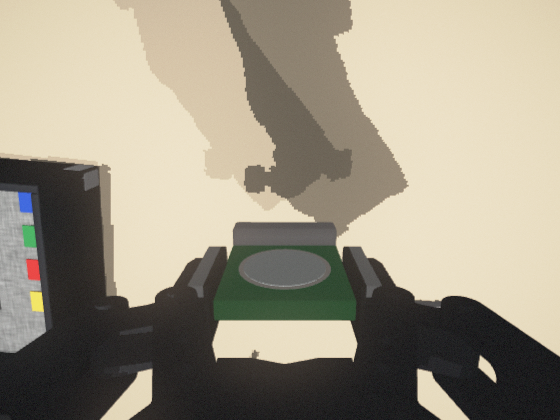

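The green plate is held squarely at (284,290). I'll carry it over its slot.

>>> jog_arm(
  plan=[
    [-40, -284, 9, 0, 0.002, 0.081],
    [-40, -284, 9, 0, 0.002, 0.081],
    [-40, -284, 9, 0, 0.002, 0.081],
    [-40, -284, 9, 0, 0.002, 0.081],
    [-40, -284, 9, 0, 0.002, 0.081],
    [-40, -284, 9, 0, 0.002, 0.081],
    [-40, -284, 9, 0, 0.002, 0.081],
    [-40, -284, 9, 0, 0.002, 0.081],
    [-40, -284, 9, 0, 0.002, 0.081],
    [-40, -284, 9, 0, 0.002, 0.081],
    [-40, -284, 9, 0, 0.002, 0.081],
  ],
)

```text
t: 19.75
tool_pos: [0.5362, -0.1493, 0.3431]
tcp_rot: [0.054, -3.136, 0.001]
contact_force: [-0.7, 0.3, -1.5]
width: 0.569
grip_force: 62.9
```

```bash
cat >> h.py <<'E'
def held(c,col):
    "held plate's top-face centre in the case frame (mm), yaw, tilt of the broad face about case y"
    W=pts(c); m=mask(c,col,60,18)>0; m[:,:180]=0; m[:,400:]=0
    zt=np.nanpercentile(W[m][:,2],95)
    t=m&(np.abs(W[...,2]-zt)<.0025); cs=max(cv2.findContours(t.astype(np.uint8),0,1)[0],key=cv2.contourArea)
    P=np.array([toL(ray(c,u,v,zt))[:2] for u,v in cs[:,0]]); (x,y),wh,a=cv2.minAreaRect(P.astype(np.float32))
    f=m&(W[...,2]<zt-.006)&(W[...,2]>zt-.036); Q=np.array([toL(p) for p in W[f]]); A=np.c_[Q[:,1]-y,Q[:,2]-zt*1e3,np.ones(len(Q))]
    k=np.linalg.lstsq(A,Q[:,0],rcond=None)[0]
    print("top centre",round(x,1),round(y,1),"z",round(zt*1e3,1),"size",np.round(wh,1),"face yaw rel",round(-k[0],4),"tilt dx/dz",round(k[1],4),"face x at top",round(k[2],1))
E
python3 - <<'E'
from h import *
print(toL(grasp()),get_state()["contact_force"]); held(camera("wrist"),"green"); print(toL(grasp()),jog(L(-34,0,90),PSI))
E
```

```text
[-35.07526867   1.04914782 188.1083315 ] [-0.6897126   0.30303423 -1.53113049]
top centre -34.5 1.6 z 204.6 size [ 8.8 49.2] face yaw rel 0.0025 tilt dx/dz 0.0011 face x at top -37.1
[-35.02147434   0.69962041 188.23228106] [-0.7, -0.8, 98.2, -0.0011, -0.0049, 0.0031]
```

>>> jog_arm(
  plan=[
    [0, -1.2, 45, 0, -0.003, 0.003],
    [0, -1.2, 80, 0, -0.003, 0.003],
    [0, -1.2, 102, 0, -0.003, 0.003],
    [0, -1.2, 102, 0, -0.003, 0.003],
    [0, -1.2, 102, 0, -0.003, 0.003],
    [0, -1.2, 102, 0, -0.003, 0.003],
  ],
)

```text
t: 20.4
tool_pos: [0.5366, -0.1519, 0.2427]
tcp_rot: [-0.046, 3.14, -0.003]
contact_force: [-0.7, 0.3, -1.4]
width: 0.576
grip_force: 62.8
```

```bash
python3 - <<'E'
from h import *
print(toL(grasp()),get_state()["contact_force"]); c=camera("wrist"); held(c,"green"); cv2.imwrite("pics/w9.png",c["img"]); print(toL(grasp()),jog(L(-34,0,60),PSI))
W=pts(c)
for col in ("blue","red","yellow"):
  for m,st,ce in blobs(mask(c,col,100),100): print(col,toL(np.nanmedian(W[m],0)).round(1),toL(ray(c,*ce,.033)).round(1),st)
E
```

```text
[-33.80916565  -1.68305372  87.67746857] [-0.70988286  0.33175241 -1.39452017]
top centre -33.4 -1.0 z 104.2 size [48.8  8.8] face yaw rel -0.0025 tilt dx/dz -0.0037 face x at top -35.9
[-33.81863802  -1.81405117  87.7767095 ] [0.0, 1.6, 27.8, -0.0018, 0.0013, -0.0017]
blue [-66.2 -72.   32.8] [-66.2 -71.9  33. ] [ 114  156   63   40 2310]
blue [-66.1  71.8  32.9] [-66.1  71.8  33. ] [ 396  156   64   39 2317]
red [ -5.1 -76.7  32.9] [ -4.1 -75.7  33. ] [ 129  272   53   34 1229]
red [-4.9 75.7 32.9] [-3.9 74.8 33. ] [ 389  272   56   34 1352]
```

View pics/w9.png

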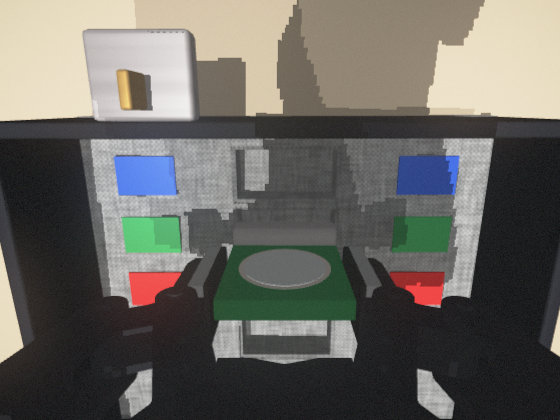

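The plate hovers over its slot, with the blue chips in view and the staple at the top left. It is about 1 mm off in y, so I'll correct that and lower slowly.

>>> jog_arm(
  plan=[
    [0.5, 1.2, 0, 0, 0.002, 0],
    [0.5, 1.2, 3, 0, 0.002, 0],
    [0.5, 1.2, 5, 0, 0.002, 0],
    [0.5, 1.2, 7, 0, 0.002, 0],
    [0.5, 1.2, 9, 0, 0.002, 0],
    [0.5, 1.2, 11, 0, 0.002, 0],
    [0.5, 1.2, 13, 0, 0.002, 0],
    [0.5, 1.2, 13, 0, 0.002, 0],
  ],
)

```text
t: 21.25
tool_pos: [0.5351, -0.1508, 0.2279]
tcp_rot: [0.046, -3.137, 0.002]
contact_force: [-0.3, 0.7, -1.7]
width: 0.567
grip_force: 62.8
```

```bash
python3 - <<'E'
from h import *
s=get_state();print(toL(grasp()),s["contact_force"],s["wrist_torque"]); held(camera("wrist"),"green")
E
```

```text
[-36.03797388  -0.49815415  72.86128372] [-0.26219832  0.65053568 -1.68884179] [ 0.04434463  0.00130779 -0.00380641]
top centre -35.7 0.2 z 89.4 size [48.8  9.2] face yaw rel -0.0028 tilt dx/dz 0.0002 face x at top -38.1
```

>>> jog_arm(
  plan=[
    [0, 0, 2, 0, 0, 0],
    [0, 0, 4, 0, 0, 0],
    [0, 0, 6, 0, 0, 0],
    [0, 0, 8, 0, 0, 0],
    [0, 0, 10, 0, 0, 0],
    [0, 0, 12, 0, 0, 0],
    [0, 0, 13, 0, 0, 0],
    [0, 0, 13, 0, 0, 0],
  ],
)

```text
t: 22.1
tool_pos: [0.5352, -0.1508, 0.2151]
tcp_rot: [0.046, -3.137, 0.002]
contact_force: [0.4, 0.0, -1.3]
width: 0.571
grip_force: 62.8
```

```bash
python3 - <<'E'
from h import *
s=get_state();print(toL(grasp()),s["contact_force"],s["wrist_torque"]); held(camera("wrist"),"green")
E
```

```text
[-35.91847304  -0.53967422  60.14878647] [ 0.41071721  0.0322463  -1.2913721 ] [ 0.00200479 -0.01206327  0.02963673]
top centre -35.4 0.2 z 76.7 size [48.9  8.8] face yaw rel -0.0026 tilt dx/dz -0.0005 face x at top -38.0
```

>>> jog_arm(
  plan=[
    [0, 0, 0.5, 0, 0, 0],
    [0, 0, 1, 0, 0, 0],
    [0, 0, 1.5, 0, 0, 0],
    [0, 0, 1.5, 0, 0, 0],
  ],
)

```text
t: 22.55
tool_pos: [0.5352, -0.1508, 0.2149]
tcp_rot: [0.046, -3.138, 0.003]
contact_force: [-2.4, 0.6, 10.6]
width: 0.576
grip_force: 64.3
```

>>> jog_arm(
  plan=[
    [0, 0, 0, 0, 0, 0],
    [0, 0, 0, 0, 0, 0],
    [0, 0, 0, 0, 0, 0],
    [0, 0, 0, 0, 0, 0],
    [0, 0, 0, 0, 0, 0],
    [0, 0, 0, 0, 0, 0],
    [0, 0, -40, 0, 0, 0],
    [0, 0, -90, 0, 0, 0],
    [0, 0, -130, 0, 0, 0],
    [0, 0, -170, 0, 0, 0],
    [0, 0, -170, 0, 0, 0],
  ],
  hand=1,
)

```text
t: 23.65
tool_pos: [0.5376, -0.1505, 0.389]
tcp_rot: [-0.045, 3.134, -0.005]
contact_force: [0.8, -1.2, -0.2]
width: 1.0
grip_force: 0.0
```

```bash
python3 - <<'E'
from h import *
s=get_state();print(toL(grasp()),s["contact_force"]); c=camera("wrist"); held(c,"green"); t=camera("top"); plates(t,s=90); print(jog([.5877,.2777,.18],.106))
E
```

```text
[-31.88281153  -0.61553019 233.99277034] [ 0.84164585 -1.2226837  -0.19800297]
top centre -34.6 0.2 z 76.8 size [48.7  7.5] face yaw rel -0.0028 tilt dx/dz -0.0039 face x at top -37.6
blue pos 573.6 255.3 size 8.4 48.6 psi 0.0974 z 0.0634 [125, 218, 26, 7, 108] 60
[-64.4, 426.9, 48.4, -0.0019, -0.0023, -0.077]
```

Green is home, with its top near 76 mm and the 10 N felt on the slot floor. The blue plate has been knocked to about (0.574, 0.255), so I'll re-measure it.

```bash
python3 - <<'E'
from h import *
print(jog([.5735,.2555,.16],.1))
E
```

```text
[-49.6, 405.1, 68.4, -0.0019, -0.0022, -0.071]
```

>>> jog_arm(
  plan=[
    [-49, 405, 20, -0.002, -0.002, -0.071],
    [-49, 405, 20, -0.002, -0.002, -0.071],
    [-49, 405, 20, -0.002, -0.002, -0.071],
    [-49, 405, 20, -0.002, -0.002, -0.071],
    [-49, 405, 20, -0.002, -0.002, -0.071],
    [-49, 405, 20, -0.002, -0.002, -0.071],
    [-49, 405, 20, -0.002, -0.002, -0.071],
    [-49, 405, 68, -0.002, -0.002, -0.071],
    [-49, 405, 68, -0.002, -0.002, -0.071],
    [-49, 405, 68, -0.002, -0.002, -0.071],
    [-49, 405, 68, -0.002, -0.002, -0.071],
    [-49, 405, 68, -0.002, -0.002, -0.071],
  ],
)

```text
t: 24.95
tool_pos: [0.5732, 0.2536, 0.3149]
tcp_rot: [0.154, -3.136, 0.002]
contact_force: [0.2, -0.3, 0.3]
width: 0.999
grip_force: 0.0
```

```bash
python3 - <<'E'
from h import *
c=camera("wrist"); p=plates(c,["blue"],s=60)["blue"]; print(jog([p[0],p[1],.08],p[2]))
E
```

```text
blue pos 573.6 256.9 size 7.4 48.7 psi 0.0988 z 0.0638 [251, 193, 76, 28, 1376] 867
[-0.7, 3.3, 80.3, -0.0006, -0.0012, -0.0011]
```

>>> jog_arm(
  plan=[
    [-0.5, 3.3, 45, 0, -0.001, -0.001],
    [-0.5, 3.3, 80, 0, -0.001, -0.001],
    [-0.5, 3.3, 80, 0, -0.001, -0.001],
    [-0.5, 3.3, 80, 0, -0.001, -0.001],
    [-0.5, 3.3, 80, 0, -0.001, -0.001],
  ],
)

```text
t: 25.5
tool_pos: [0.5738, 0.2589, 0.2374]
tcp_rot: [-0.157, 3.135, 0.004]
contact_force: [0.5, 0.1, 0.0]
width: 1.007
grip_force: 0.0
```

```bash
python3 - <<'E'
from h import *
c=camera("wrist"); p=plates(c,["blue"],s=60)["blue"]; print(jog([p[0],p[1],.048],p[2]))
E
```

```text
blue pos 573.3 256.8 size 8.5 48.9 psi 0.0993 z 0.0637 [221, 220, 113, 51, 3574] 1963
[0.8, -2.2, 34.5, 0.0025, 0.0032, 0.001]
```

>>> jog_arm(
  plan=[
    [0.5, -1.5, 18, 0.001, 0.002, 0],
    [0.5, -1.5, 34, 0.001, 0.002, 0],
    [0.5, -1.5, 34, 0.001, 0.002, 0],
    [0.5, -1.5, 34, 0.001, 0.002, 0],
  ],
)

```text
t: 25.95
tool_pos: [0.5724, 0.2575, 0.2012]
tcp_rot: [0.159, -3.135, 0.0]
contact_force: [0.6, -0.4, -0.5]
width: 0.996
grip_force: 0.0
```

>>> jog_arm(
  plan=[
    [0, 0, 0, 0, 0, 0],
    [0, 0, 0, 0, 0, 0],
    [0, 0, 0, 0, 0, 0],
    [0, 0, 0, 0, 0, 0],
    [0, 0, 0, 0, 0, 0],
    [0, 0, 0, 0, 0, 0],
    [0, 0, 0, 0, 0, 0],
  ],
  hand=-1,
)

```text
t: 26.65
tool_pos: [0.5728, 0.2577, 0.2019]
tcp_rot: [0.159, -3.137, -0.001]
contact_force: [0.8, -0.4, 5.1]
width: 0.571
grip_force: 62.2
```

>>> jog_arm(
  plan=[
    [0, 0, -20, 0, 0, 0],
    [0, 0, -70, 0, 0, 0],
    [0, 0, -120, 0, 0, 0],
    [0, 0, -150, 0, 0, 0],
    [0, 0, -150, 0, 0, 0],
  ],
)

```text
t: 27.15
tool_pos: [0.574, 0.2584, 0.3559]
tcp_rot: [-0.158, 3.132, 0.007]
contact_force: [0.6, -0.2, -0.6]
width: 0.573
grip_force: 62.3
```

```bash
python3 - <<'E'
from h import *
print(grasp(),get_state()["width"]); held(camera("wrist"),"blue")
print(jog(L(-66,0,190),PSI))
E
```

```text
[0.5747786  0.2591201  0.20091192] 0.5726751442324557
top centre 17.4 409.0 z 218.4 size [ 8.8 48.7] face yaw rel 0.0695 tilt dx/dz -0.0086 face x at top 14.9
[109.6, -400.2, 7.4, 0.0016, 0.0013, 0.07]
```

>>> jog_arm(
  plan=[
    [109, -400, 7, 0, 0.001, 0.07],
    [109, -400, 7, 0, 0.001, 0.07],
    [109, -400, 7, 0, 0.001, 0.07],
    [109, -400, 7, 0, 0.001, 0.07],
    [109, -400, 7, 0, 0.001, 0.07],
    [109, -400, 7, 0, 0.001, 0.07],
    [109, -400, 7, 0, 0.001, 0.07],
    [109, -400, 7, 0, 0.001, 0.07],
    [109, -400, 7, 0, 0.001, 0.07],
    [109, -400, 7, 0, 0.001, 0.07],
    [109, -400, 7, 0, 0.001, 0.07],
    [109, -400, 7, 0, 0.001, 0.07],
  ],
)

```text
t: 28.4
tool_pos: [0.5051, -0.1491, 0.344]
tcp_rot: [0.055, -3.137, -0.002]
contact_force: [0.2, 1.2, -0.2]
width: 0.572
grip_force: 62.6
```

```bash
python3 - <<'E'
from h import *
held(camera("wrist"),"blue"); print(toL(grasp()),jog(L(-66,0,88),PSI))
E
```

```text
top centre -65.3 3.2 z 206.5 size [ 8.7 48.9] face yaw rel 0.0033 tilt dx/dz 0.003 face x at top -67.7
[-65.86261997   2.39074307 189.14662428] [0.3, -2.3, 101.1, 0.0012, -0.0037, 0.0041]
```

>>> jog_arm(
  plan=[
    [0.3, -2, 45, 0, -0.003, 0.004],
    [0.3, -2, 80, 0, -0.003, 0.004],
    [0.3, -2, 101, 0, -0.003, 0.004],
    [0.3, -2, 101, 0, -0.003, 0.004],
    [0.3, -2, 101, 0, -0.003, 0.004],
    [0.3, -2, 101, 0, -0.003, 0.004],
  ],
)

```text
t: 29.05
tool_pos: [0.5049, -0.153, 0.2446]
tcp_rot: [-0.044, 3.139, -0.001]
contact_force: [-0.1, -0.7, -1.4]
width: 0.567
grip_force: 62.5
```

```bash
python3 - <<'E'
from h import *
c=camera("wrist"); held(c,"blue"); print(toL(grasp()),jog(L(-66,0,60),PSI)); W=pts(c)
for col in ("blue","green"):
  for m,st,ce in blobs(mask(c,col,100),100): print(col,toL(np.nanmedian(W[m],0)).round(1),toL(ray(c,*ce,.033)).round(1),st)
E
```

```text
top centre -64.8 -0.9 z 107.3 size [49.   8.8] face yaw rel 0.0092 tilt dx/dz 0.0114 face x at top -67.2
[-65.40798476  -1.92425896  89.73984065] [0.3, 1.8, 29.7, -0.0007, 0.0021, -0.0033]
blue [-64.2 -71.7  32.8] [-64.3 -72.   33. ] [ 124  221   58   30 1623]
blue [-64.3  71.2  32.9] [-64.3  71.8  33. ] [ 391  220   58   30 1627]
blue [-66.6  -0.6 104. ] [-28.8  -0.9  33. ] [ 212  247  145   76 6660]
green [-36.3  75.4  32.9] [-35.7  74.5  33. ] [ 388  269   55   33 1301]
green [-36.8 -76.3  32.9] [-36.  -75.4  33. ] [ 130  270   53   33 1219]
green [-35.   -0.1  75.7] [-5.  0. 33.] [ 231  323  111   17 1865]
```

>>> jog_arm(
  plan=[
    [0.7, 1.2, 0, 0, 0.002, -0.003],
    [0.7, 1.2, 4, 0, 0.002, -0.003],
    [0.7, 1.2, 7, 0, 0.002, -0.003],
    [0.7, 1.2, 9, 0, 0.002, -0.003],
    [0.7, 1.2, 11, 0, 0.002, -0.003],
    [0.7, 1.2, 13, 0, 0.002, -0.003],
    [0.7, 1.2, 15, 0, 0.002, -0.003],
    [0.7, 1.2, 17, 0, 0.002, -0.003],
    [0.7, 1.2, 19, 0, 0.002, -0.003],
    [0.7, 1.2, 19, 0, 0.002, -0.003],
  ],
)

```text
t: 30.1
tool_pos: [0.5033, -0.1523, 0.2241]
tcp_rot: [0.048, -3.138, 0.0]
contact_force: [-0.2, 0.3, -0.6]
width: 0.572
grip_force: 62.5
```

```bash
python3 - <<'E'
from h import *
s=get_state();print(toL(grasp()),s["contact_force"],s["wrist_torque"]); held(camera("wrist"),"blue")
E
```

```text
[-67.74556328  -0.9013915   69.06768121] [-0.16070208  0.28041084 -0.56293167] [ 0.04570475  0.00377147 -0.01784465]
top centre -67.2 -0.1 z 86.7 size [49.1  8.7] face yaw rel 0.0059 tilt dx/dz -0.0054 face x at top -69.8
```

Foot 10 mm in with no contact. I'll lower the rest of the way and press lightly.

>>> jog_arm(
  plan=[
    [0, 0, 2, 0, 0, 0],
    [0, 0, 4, 0, 0, 0],
    [0, 0, 6, 0, 0, 0],
    [0, 0, 8, 0, 0, 0],
    [0, 0, 10, 0, 0, 0],
    [0, 0, 11, 0, 0, 0],
    [0, 0, 11.5, 0, 0, 0],
    [0, 0, 11.5, 0, 0, 0],
  ],
)

```text
t: 30.95
tool_pos: [0.5033, -0.1523, 0.2139]
tcp_rot: [0.048, -3.139, 0.002]
contact_force: [-2.8, 0.2, 9.8]
width: 0.57
grip_force: 63.9
```

```bash
python3 - <<'E'
from h import *
s=get_state();print(toL(grasp()),s["contact_force"],s["wrist_torque"]); held(camera("wrist"),"blue")
E
```

```text
[-67.59976119  -0.91100185  58.86414366] [-2.81073184  0.23462505  9.75030042] [0.23802693 0.51173811 0.05408116]
top centre -67.3 -0.1 z 76.9 size [ 8.7 49.3] face yaw rel -0.0031 tilt dx/dz -0.0026 face x at top -69.6
```

>>> jog_arm(
  plan=[
    [0, 0, 0, 0, 0, 0],
    [0, 0, 0, 0, 0, 0],
    [0, 0, 0, 0, 0, 0],
    [0, 0, 0, 0, 0, 0],
    [0, 0, 0, 0, 0, 0],
    [0, 0, 0, 0, 0, 0],
    [0, 0, -40, 0, 0, 0],
    [0, 0, -90, 0, 0, 0],
    [0, 0, -130, 0, 0, 0],
    [0, 0, -170, 0, 0, 0],
    [0, 0, -200, 0, 0, 0],
    [0, 0, -200, 0, 0, 0],
  ],
  hand=1,
)

```text
t: 32.2
tool_pos: [0.5051, -0.1522, 0.4169]
tcp_rot: [-0.047, 3.136, -0.003]
contact_force: [0.5, -0.2, -0.2]
width: 0.997
grip_force: 0.0
```

```bash
python3 - <<'E'
from h import *
c=camera("wrist"); held(c,"blue"); held(c,"green"); cv2.imwrite("pics/w10.png",c["img"])
t=camera("top"); W=pts(t)
for m,st,ce in blobs(mask(t,"orange",130)): print(st,toL(np.nanmedian(W[m],0)).round(1),np.nanpercentile(W[m][:,2],95))
print(toL(grasp()))
for p in (( -60,49,350),(123,49,350),(122.7,48.8,300)): print(jog(L(*p),PSI))
E
```

```text
top centre -66.2 0.3 z 76.8 size [48.8  7.2] face yaw rel -0.0011 tilt dx/dz -0.0037 face x at top -69.2
top centre -34.6 0.3 z 76.6 size [48.4  7.6] face yaw rel -0.0031 tilt dx/dz -0.0005 face x at top -37.5
[284 139  12  11 112] [107.3  48.8 309.5] 0.3174323637126256
[-67.20741972  -1.12859976 258.11560479]
[-6.7, 49.9, -91.9, -0.0009, -0.002, -0.0011]
[-189.7, 50.1, -92.3, -0.0009, -0.002, -0.0011]
[-189.5, 50.0, -42.3, -0.0009, -0.002, -0.0011]
```

View pics/w10.png

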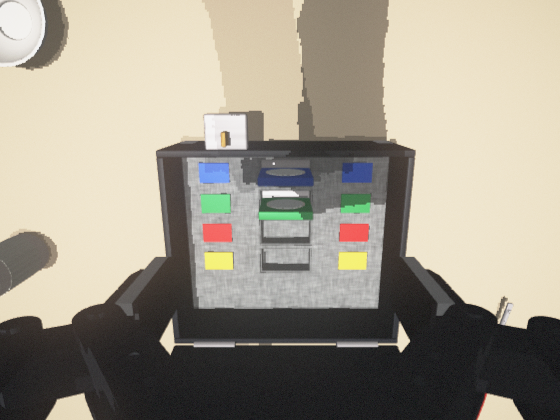

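Both plates are seated: blue at (286,177) and green at (286,208), each opposite its own chips. Before regrasping the tab, I'll measure where it is now.

```bash
python3 - <<'E'
from h import *
for n in ("top","scene"):
    t=camera(n); W=pts(t); 
    for m,st,ce in blobs(mask(t,"orange",130)):
        p=toL(np.nanmedian(W[m],0))
        if abs(p[0]-110)<60 and abs(p[1]-50)<60: print(n,st,p.round(1),(np.array([toL(q) for q in W[m]])).round(0)[::9].tolist(), "proj expect",np.round(proj(t,L(122.7,50,300)),1),np.round(proj(t,L(105,50,303)),1),ce)
E
```

```text
top [284 139  12  11 111] [107.   48.9 308.9] [[215.0, 45.0, -5.0], [113.0, 41.0, 317.0], [112.0, 45.0, 316.0], [111.0, 49.0, 313.0], [109.0, 53.0, 312.0], [108.0, 57.0, 313.0], [106.0, 40.0, 315.0], [106.0, 43.0, 308.0], [106.0, 45.0, 302.0], [105.0, 49.0, 299.0], [106.0, 54.0, 291.0], [107.0, 58.0, 283.0], [106.0, 56.0, 278.0]] proj expect [288.8 137.2] [289.4 145.6] [289.84684685 143.59459459]
scene [224 169   9  19 113] [112.3  50.1 294.7] [[113.0, 38.0, 315.0], [-98.0, -312.0, 1.0], [112.0, 53.0, 314.0], [114.0, 40.0, 302.0], [115.0, 55.0, 308.0], [113.0, 60.0, 308.0], [113.0, 41.0, 290.0], [112.0, 53.0, 294.0], [108.0, 59.0, 292.0], [112.0, 42.0, 278.0], [112.0, 55.0, 284.0], [112.0, 40.0, 268.0], [111.0, 56.0, 274.0]] proj expect [224.3 178.2] [230.4 174. ] [228.28318584 177.94690265]
```

The tab's faces are at x=106 and x=113, so its grip point is about (109.5, 50, 303) and the lid is at about 1.62 rad.

>>> jog_arm(
  plan=[
    [0, 20, -50, -0.001, -0.002, -0.001],
    [0, 50.5, -97, -0.001, -0.002, -0.001],
    [-40, 50.5, -97, -0.001, -0.002, -0.001],
    [-90, 50.5, -97, -0.001, -0.002, -0.001],
    [-135, 50.5, -97, -0.001, -0.002, -0.001],
    [-177, 50.5, -97, -0.001, -0.002, -0.001],
    [-177, 50.5, -97, -0.001, -0.002, -0.001],
    [-177, 50.5, -97, -0.001, -0.002, -0.001],
  ],
)

```text
t: 33.2
tool_pos: [0.6799, -0.096, 0.5064]
tcp_rot: [0.05, -3.136, -0.002]
contact_force: [-0.5, -0.4, 0.1]
width: 1.0
grip_force: 0.0
```

```bash
python3 - <<'E'
from h import *
camera("top");print(toL(grasp()),jog(L(110,50,303),PSI))
E
```

```text
[109.46482476  49.87430588 352.35858203] [-0.0, 0.2, 49.4, 0.0008, -0.0047, 0.0009]
```

>>> jog_arm(
  plan=[
    [0, 0, 25, 0, -0.004, 0.001],
    [0, 0, 49, 0, -0.004, 0.001],
    [0, 0, 49, 0, -0.004, 0.001],
    [0, 0, 49, 0, -0.004, 0.001],
  ],
)

```text
t: 33.65
tool_pos: [0.6788, -0.0968, 0.4609]
tcp_rot: [-0.047, 3.139, 0.001]
contact_force: [-0.2, 0.0, 0.7]
width: 1.0
grip_force: 0.0
```

>>> jog_arm(
  plan=[
    [0, 0, 0, 0, 0, 0],
    [0, 0, 0, 0, 0, 0],
    [0, 0, 0, 0, 0, 0],
    [0, 0, 0, 0, 0, 0],
    [0, 0, 0, 0, 0, 0],
    [0, 0, 0, 0, 0, 0],
    [0, 0, 0, 0, 0, 0],
    [0, 0, 0, 0, 0, 0],
  ],
  hand=-1,
)

```text
t: 34.45
tool_pos: [0.6796, -0.0967, 0.461]
tcp_rot: [-0.047, 3.137, 0.0]
contact_force: [0.5, -1.6, 5.5]
width: 0.238
grip_force: 59.7
```

```bash
python3 - <<'E'
from h import *
g=toL(grasp()); print(g,get_state()["width"])
d=g-[95,0,85.5]; r=np.hypot(d[0],d[2]); a0=np.arctan2(d[2],-d[0]); th0=a0-np.arctan2(4,218); print(r,th0)
ths=np.linspace(th0,0,37)[1:]; X=np.array([[-218*np.cos(t)+4*np.sin(t),218*np.sin(t)+4*np.cos(t)] for t in ths]); P=np.vstack([[d[0],d[2]],X])
for k in range(3): print([[round(float(-(q[0]-P[12*k][0])),1),round(float(-(q[1]-P[12*k][1])),1)] for q in P[12*k+1:12*k+13]])
E
```

```text
[111.40635658  49.25966572 306.00559414] 0.23755172422866808
221.11509578420578 1.6267162780335
[[10.1, 2.6], [19.9, 2.5], [29.8, 2.9], [39.6, 3.7], [49.3, 5.0], [59.1, 6.7], [68.7, 8.8], [78.2, 11.4], [87.6, 14.4], [96.8, 17.8], [105.9, 21.7], [114.8, 25.9]]
[[8.7, 4.6], [17.2, 9.7], [25.4, 15.1], [33.4, 20.8], [41.1, 27.0], [48.5, 33.4], [55.7, 40.2], [62.5, 47.4], [69.0, 54.8], [75.1, 62.5], [80.9, 70.4], [86.3, 78.7]]
[[5.0, 8.5], [9.7, 17.1], [14.0, 26.0], [17.8, 35.1], [21.3, 44.3], [24.3, 53.7], [26.9, 63.2], [29.1, 72.8], [30.8, 82.5], [32.1, 92.3], [32.9, 102.1], [33.3, 111.9]]
```

>>> jog_arm(
  plan=[
    [10, 0, 0, 0, 0, 0],
    [20, 0, 0, 0, 0, 0],
    [30, 0, 0.5, 0, 0, 0],
    [40, 0, 1, 0, 0, 0],
    [50, 0, 2.5, 0, 0, 0],
    [60, 0, 4, 0, 0, 0],
    [69.5, 0, 6, 0, 0, 0],
    [79, 0, 9, 0, 0, 0],
    [88.5, 0, 12, 0, 0, 0],
    [98, 0, 15.5, 0, 0, 0],
    [107, 0, 19.5, 0, 0, 0],
    [116, 0, 23.5, 0, 0, 0],
  ],
)

```text
t: 35.65
tool_pos: [0.5646, -0.1002, 0.4383]
tcp_rot: [-0.047, 3.131, -0.001]
contact_force: [2.1, -2.8, 5.9]
width: 0.241
grip_force: 62.8
```

>>> jog_arm(
  plan=[
    [9, 0, 4.5, 0, 0, 0],
    [17.5, 0, 10, 0, 0, 0],
    [26, 0, 15.5, 0, 0, 0],
    [34, 0, 21, 0, 0, 0],
    [41.5, 0, 27.5, 0, 0, 0],
    [49, 0, 34, 0, 0, 0],
    [56.5, 0, 41, 0, 0, 0],
    [63.5, 0, 48, 0, 0, 0],
    [70, 0, 55.5, 0, 0, 0],
    [76, 0, 63.5, 0, 0, 0],
    [82, 0, 71.5, 0, 0, 0],
    [87.5, 0, 80, 0, 0, 0],
  ],
)

```text
t: 36.85
tool_pos: [0.4759, -0.1031, 0.3561]
tcp_rot: [-0.046, 3.138, -0.0]
contact_force: [-1.6, -4.1, 3.3]
width: 0.242
grip_force: 63.6
```

>>> jog_arm(
  plan=[
    [5, 0, 8.5, 0, 0, 0],
    [10, 0, 17.5, 0, 0, 0],
    [14, 0, 26.5, 0, 0, 0],
    [18, 0, 35.5, 0, 0, 0],
    [21.5, 0, 45, 0, 0, 0],
    [24.5, 0, 54.5, 0, 0, 0],
    [27.5, 0, 64, 0, 0, 0],
    [29.5, 0, 74, 0, 0, 0],
    [31, 0, 83.5, 0, 0, 0],
    [32.5, 0, 93.5, 0, 0, 0],
    [33.5, 0, 102, 0, 0, 0],
    [33.5, 0, 108, 0, 0, 0],
  ],
)

```text
t: 38.05
tool_pos: [0.4428, -0.1041, 0.2475]
tcp_rot: [-0.045, 3.14, -0.001]
contact_force: [-2.3, -2.9, 4.4]
width: 0.239
grip_force: 68.1
```

```bash
python3 - <<'E'
from h import *
camera("top");print(toL(grasp()),get_state()["contact_force"],get_state()["width"])
E
```

```text
[-126.0275102    49.19221453   91.9005171 ] [-1.75127012 -4.53886852 -2.11096086] 0.24533152138894543
```

Next, the last few millimetres down, gently, to seat the lid.

>>> jog_arm(
  plan=[
    [0, 0, 1.5, 0, 0, 0],
    [0, 0, 3, 0, 0, 0],
    [0, 0, 4, 0, 0, 0],
    [0, 0, 4, 0, 0, 0],
    [0, 0, 4, 0, 0, 0],
  ],
)

```text
t: 38.6
tool_pos: [0.4427, -0.1041, 0.2438]
tcp_rot: [-0.046, 3.14, -0.001]
contact_force: [-2.4, -4.7, 0.3]
width: 0.243
grip_force: 67.9
```

>>> jog_arm(
  plan=[
    [0, 0, 1, 0, 0, 0],
    [0, 0, 2, 0, 0, 0],
    [0, 0, 2, 0, 0, 0],
    [0, 0, 2, 0, 0, 0],
  ],
)

```text
t: 39.0
tool_pos: [0.4427, -0.1041, 0.2419]
tcp_rot: [-0.046, 3.14, -0.001]
contact_force: [-3.2, -4.7, 0.8]
width: 0.243
grip_force: 68.1
```

```bash
python3 - <<'E'
from h import *
for n in ("wrist","top"):
    c=camera(n); W=pts(c); Q=W.reshape(-1,3); P=np.stack([(np.cos(PSI)*(Q[:,0]-C[0])+np.sin(PSI)*(Q[:,1]-C[1]))*1e3,(-np.sin(PSI)*(Q[:,0]-C[0])+np.cos(PSI)*(Q[:,1]-C[1]))*1e3,Q[:,2]*1e3],1)
    for x in (-90,-80,-60,-20,30,70):
        s=(abs(P[:,0]-x)<4)&(abs(P[:,1])<15)&(P[:,2]>60)&(P[:,2]<125); print(n,x,s.sum(),np.median(P[s,2]).round(1) if s.any() else 0,end="; ")
    s=(mask(c,"orange",130)>0).ravel()&(P[:,0]<-90)&(P[:,0]>-140)&(abs(P[:,1]-50)<20); print(n,"tab",s.sum(),np.median(P[s],0).round(1),np.percentile(P[s,2],[5,95]).round(1))
print(toL(grasp()))
E
```

```text
wrist -90 151 85.0; wrist -80 2 96.8; wrist -60 0 0; wrist -20 0 0; wrist 30 0 0; wrist 70 0 0; wrist tab 5324 [-119.5   49.9   97.7] [95.3 98.7]
top -90 0 0; top -80 0 0; top -60 0 0; top -20 51 97.0; top 30 46 96.9; top 70 48 96.4;
  return _methods._mean(a, axis=axis, dtype=dtype,
  ret = um.true_divide(
Traceback (most recent call last):
IndexError: index -1 is out of bounds for axis 0 with size 0
```

The tab top reads 97.7 mm against 93.4 mm when shut, so the lid is still about 4 mm open. I'll keep pressing gently.

>>> jog_arm(
  plan=[
    [0, 0, 1, 0, 0, 0],
    [0, 0, 2, 0, 0, 0],
    [0, 0, 3, 0, 0, 0],
    [0, 0, 4, 0, 0, 0],
    [0, 0, 4, 0, 0, 0],
    [0, 0, 4, 0, 0, 0],
  ],
)

```text
t: 39.7
tool_pos: [0.4427, -0.104, 0.2379]
tcp_rot: [-0.046, 3.14, -0.001]
contact_force: [-2.2, -4.8, 2.0]
width: 0.24
grip_force: 68.4
```

>>> jog_arm(
  plan=[
    [0, 0, 0.5, 0, 0, 0],
    [0, 0, 1, 0, 0, 0],
    [0, 0, 1.5, 0, 0, 0],
    [0, 0, 1.5, 0, 0, 0],
  ],
)

```text
t: 40.1
tool_pos: [0.4426, -0.104, 0.2371]
tcp_rot: [-0.046, 3.139, -0.001]
contact_force: [-3.6, -5.1, 9.1]
width: 0.24
grip_force: 69.3
```

```bash
python3 - <<'E'
from h import *
c=camera("wrist"); W=pts(c); m=mask(c,"orange",130)>0; m&=abs(W[...,2]-.095)<.01; print(np.nanmedian(W[m][:,2]),get_state()["contact_force"])
E
```

```text
0.0931810637607322 [-3.84943362 -4.18427247 10.2891423 ]
```

The lid is shut: its top is at 93.2 mm and the 10 N comes from the stop. I'll release it and find the hasp tab.

>>> jog_arm(
  plan=[
    [0, 0, 0, 0, 0, 0],
    [0, 0, 0, 0, 0, 0],
    [0, 0, 0, 0, 0, 0],
    [0, 0, 0, 0, 0, 0],
    [0, 0, 0, 0, 0, 0],
    [0, 0, 0, 0, 0, 0],
    [0, 0, -40, 0, 0, 0],
    [0, 0, -90, 0, 0, 0],
    [0, 0, -140, 0, 0, 0],
    [0, -50, -180, 0, 0, 0],
    [-20, -99, -180, 0, 0, 0],
    [-20, -99, -180, 0, 0, 0],
  ],
  hand=1,
)

```text
t: 41.35
tool_pos: [0.4663, -0.2075, 0.418]
tcp_rot: [-0.035, 3.134, -0.006]
contact_force: [-0.5, -0.5, -0.8]
width: 1.001
grip_force: 0.0
```

```bash
python3 - <<'E'
from h import *
camera("top")
for n in ("wrist","top"):
    c=camera(n); W=pts(c)
    for col,s in (("orange",130),("red",110)):
        for m,st,ce in blobs(mask(c,col,s,30)):
            Q=np.array([toL(p) for p in W[m]]); p=np.nanmedian(Q,0)
            if abs(p[0])<150 and abs(p[1])<120: print(n,col,st,p.round(1),np.nanpercentile(Q,[4,96],axis=0).round(1).tolist())
    if n=="wrist": cv2.imwrite("pics/w11.png",c["img"])
print(toL(grasp()))
E
```

```text
wrist orange [ 393  150   31   56 1391] [-113.8   48.7   93.3] [[-133.3, 39.2, 90.2], [-93.6, 59.2, 94.7]]
wrist red [ 276  299   32   41 1260] [-25.3 -50.  164.7] [[-39.5, -60.0, 161.6], [-7.2, -39.9, 167.6]]
top orange [287 255  12  24 238] [-112.4   48.8   94.1] [[-133.5, 38.0, 2.0], [-89.3, 58.9, 97.8]]
top red [332 212  13  17 183] [-23.  -49.1 164.9] [[-82.1, -61.3, 94.7], [-6.8, -6.2, 563.9]]
[-106.367754    -49.35772607  261.03194764]
```

View pics/w11.png

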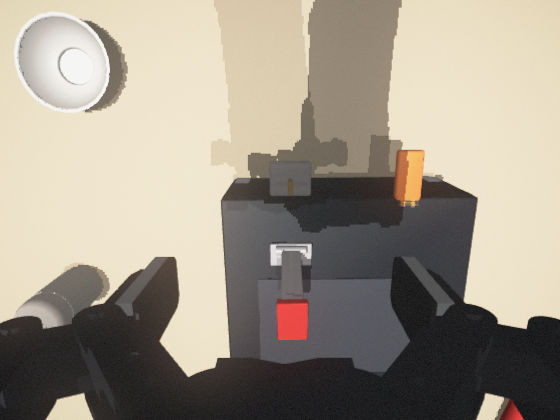

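The hasp is still back, with its red tab at (292,320), which puts it at about 1.76 rad. Its grip point is at (-16,-50,160) in the case frame.

```bash
python3 - <<'E'
from h import *
print(jog(L(-16,-50,160),PSI))
E
```

```text
[-90.5, -0.3, 101.3, 0.0014, 0.0024, -0.0028]
```

>>> jog_arm(
  plan=[
    [-45, 0, 10, 0.001, 0.002, -0.003],
    [-90, 0, 20, 0.001, 0.002, -0.003],
    [-90, 0, 50, 0.001, 0.002, -0.003],
    [-90, 0, 80, 0.001, 0.002, -0.003],
    [-90, 0, 101, 0.001, 0.002, -0.003],
    [-90, 0, 101, 0.001, 0.002, -0.003],
    [-90, 0, 101, 0.001, 0.002, -0.003],
  ],
)

```text
t: 42.2
tool_pos: [0.556, -0.1973, 0.3158]
tcp_rot: [-0.056, 3.141, 0.002]
contact_force: [0.9, -0.3, 0.5]
width: 1.0
grip_force: 0.0
```

>>> jog_arm(
  plan=[
    [0, 0, 0, 0, 0, 0],
    [0, 0, 0, 0, 0, 0],
    [0, 0, 0, 0, 0, 0],
    [0, 0, 0, 0, 0, 0],
    [0, 0, 0, 0, 0, 0],
    [0, 0, 0, 0, 0, 0],
    [0, 0, 0, 0, 0, 0],
    [0, 0, 0, 0, 0, 0],
  ],
  hand=-1,
)

```text
t: 43.0
tool_pos: [0.5564, -0.2001, 0.3164]
tcp_rot: [-0.051, 3.138, -0.003]
contact_force: [1.2, -5.5, 5.9]
width: 0.236
grip_force: 58.7
```

```bash
python3 - <<'E'
from h import *
g=toL(grasp()); s=get_state(); print(g,s["width"],s["contact_force"])
d=g-[-50,0,98.5]; r=np.hypot(d[0],d[2]); a=np.arctan2(d[2],-d[0]); print(r,a)
As=np.linspace(a,a-1.76,25); P=np.c_[-r*np.cos(As),r*np.sin(As)]
for k in range(2): print([[round(float(-(q[0]-P[12*k][0])),1),round(float(-(q[1]-P[12*k][1])),1)] for q in P[12*k+1:12*k+13]])
E
```

```text
[-15.1704542  -50.58389562 161.44574772] 0.23567929642692192 [ 1.15350355 -5.47603222  5.86085706]
71.93931064946682 2.076189830171203
[[4.7, -2.4], [9.6, -4.4], [14.6, -6.1], [19.7, -7.4], [24.9, -8.3], [30.1, -8.8], [35.4, -9.0], [40.7, -8.8], [45.9, -8.1], [51.1, -7.1], [56.2, -5.8], [61.2, -4.0]]
[[4.8, 2.1], [9.5, 4.6], [14.0, 7.4], [18.2, 10.5], [22.3, 13.9], [26.0, 17.6], [29.5, 21.6], [32.7, 25.8], [35.5, 30.2], [38.0, 34.8], [40.2, 39.6], [42.1, 44.6]]
```

>>> jog_arm(
  plan=[
    [4.5, 0, -2.5, 0, 0, 0],
    [9.5, 0, -4.5, 0, 0, 0],
    [14.5, 0, -6, 0, 0, 0],
    [19.5, 0, -7.5, 0, 0, 0],
    [25, 0, -8.5, 0, 0, 0],
    [30, 0, -9, 0, 0, 0],
    [35.5, 0, -9, 0, 0, 0],
    [40.5, 0, -9, 0, 0, 0],
    [46, 0, -8, 0, 0, 0],
    [51, 0, -7, 0, 0, 0],
    [56, 0, -6, 0, 0, 0],
    [61, 0, -4, 0, 0, 0],
  ],
)

```text
t: 44.2
tool_pos: [0.4983, -0.2019, 0.3217]
tcp_rot: [-0.051, 3.129, -0.004]
contact_force: [5.8, -5.0, 11.8]
width: 0.238
grip_force: 61.7
```

>>> jog_arm(
  plan=[
    [5, 0, 2, 0, 0, 0],
    [9.5, 0, 4.5, 0, 0, 0],
    [14, 0, 7.5, 0, 0, 0],
    [18, 0, 10.5, 0, 0, 0],
    [22.5, 0, 14, 0, 0, 0],
    [26, 0, 17.5, 0, 0, 0],
    [29.5, 0, 21.5, 0, 0, 0],
    [32.5, 0, 26, 0, 0, 0],
    [35.5, 0, 30, 0, 0, 0],
    [38, 0, 35, 0, 0, 0],
    [40, 0, 39.5, 0, 0, 0],
    [41.5, 0, 43, 0, 0, 0],
  ],
)

```text
t: 45.4
tool_pos: [0.4536, -0.2034, 0.2774]
tcp_rot: [-0.05, 3.139, -0.004]
contact_force: [-2.3, -5.4, 11.5]
width: 0.239
grip_force: 79.0
```

```bash
cat > tab.py <<'E'
from h import *
g=toL(grasp()); s=get_state(); print(g,s["width"],s["contact_force"])
c=camera("wrist"); W=pts(c)
for m,st,ce in blobs(mask(c,"red",100,30),60):
    Q=np.array([toL(p) for p in W[m]]); p=np.nanmedian(Q,0)
    if abs(p[1]+50)<15: print(st,p.round(1),np.nanpercentile(Q,[4,96],axis=0).round(1).tolist())
E
python3 tab.py
```

```text
[-118.14245612  -50.69889487  122.43062076] 0.23906985097181324 [-2.28603766 -5.40886982 11.49439486]
[ 251  276   67   81 4715] [-112.   -50.   136.5] [[-117.1, -59.7, 117.2], [-105.8, -40.3, 147.0]]
```

The pads have slipped down the tab, and the hasp is still about 0.35 rad up. I'll regrasp at the tab's grip point.

>>> jog_arm(
  plan=[
    [0, 0, 0, 0, 0, 0],
    [0, 0, 0, 0, 0, 0],
    [0, 0, 0, 0, 0, 0],
    [0, 0, 0, 0, 0, 0],
    [0, 0, 0, 0, 0, 0],
    [-6, 0, -12, 0, 0, 0],
    [-11, 0, -23, 0, 0, 0],
    [-11, 0, -23, 0, 0, 0],
    [-11, 0, -23, 0, 0, 0],
  ],
  hand=1,
)

```text
t: 46.35
tool_pos: [0.4643, -0.2021, 0.2995]
tcp_rot: [-0.052, 3.14, -0.0]
contact_force: [0.2, 0.2, -0.7]
width: 1.001
grip_force: 0.0
```

```bash
python3 tab.py
```

```text
[-107.56807365  -49.46842883  144.53731996] 1.0007426367136538 [ 0.21821134  0.18773447 -0.74028984]
[ 252  233   58   61 3257] [-112.   -50.1  136.7] [[-117.2, -60.1, 116.5], [-105.2, -40.1, 146.9]]
```

>>> jog_arm(
  plan=[
    [0, 0, 0, 0, 0, 0],
    [0, 0, 0, 0, 0, 0],
    [0, 0, 0, 0, 0, 0],
    [0, 0, 0, 0, 0, 0],
    [0, 0, 0, 0, 0, 0],
    [0, 0, 0, 0, 0, 0],
    [0, 0, 0, 0, 0, 0],
    [0, 0, 0, 0, 0, 0],
  ],
  hand=-1,
)

```text
t: 47.2
tool_pos: [0.4644, -0.2031, 0.2997]
tcp_rot: [-0.05, 3.14, -0.003]
contact_force: [-0.9, -5.5, 0.3]
width: 0.233
grip_force: 58.6
```

>>> jog_arm(
  plan=[
    [2, 0, 3, 0, 0, 0],
    [3.5, 0, 6, 0, 0, 0],
    [5, 0, 9, 0, 0, 0],
    [6.5, 0, 12, 0, 0, 0],
    [7.5, 0, 15, 0, 0, 0],
    [8.5, 0, 18, 0, 0, 0],
    [9.5, 0, 20, 0, 0, 0],
    [10, 0, 22, 0, 0, 0],
    [10, 0, 23, 0, 0, 0],
    [10, 0, 23, 0, 0, 0],
  ],
)

```text
t: 48.2
tool_pos: [0.4545, -0.2029, 0.2808]
tcp_rot: [-0.05, 3.137, -0.008]
contact_force: [-9.7, -2.0, 43.7]
width: 0.236
grip_force: 65.9
```

```bash
python3 tab.py
```

```text
[-117.04528234  -50.7169104   125.83757207] 0.23582536620807715 [-9.74252736 -2.0082737  43.66929718]
[ 257  248   55   47 2345] [-119.7  -50.   122. ] [[-120.4, -59.4, 99.1], [-115.3, -40.6, 130.0]]
```

The tab is upright with its top at 130 mm, so the hasp is at its stop. I'll ease off the press and release.

>>> jog_arm(
  plan=[
    [0, 0, -2, 0, 0, 0],
    [0, 0, -3.5, 0, 0, 0],
    [0, 0, -3.5, 0, 0, 0],
  ],
)

```text
t: 48.55
tool_pos: [0.4547, -0.2032, 0.2819]
tcp_rot: [-0.05, 3.138, -0.004]
contact_force: [-2.9, -4.5, 15.9]
width: 0.236
grip_force: 62.8
```

>>> jog_arm(
  plan=[
    [0, 0, 0, 0, 0, 0],
    [0, 0, 0, 0, 0, 0],
    [0, 0, 0, 0, 0, 0],
    [0, 0, 0, 0, 0, 0],
    [0, 0, 0, 0, 0, 0],
    [0, 0, 0, 0, 0, 0],
    [0, 0, -40, 0, 0, 0],
    [0, 0, -90, 0, 0, 0],
    [0, 0, -140, 0, 0, 0],
    [0, 30, -140, 0, 0, 0],
    [0, 30, -140, 0, 0, 0],
    [0, 30, -140, 0, 0, 0],
  ],
  hand=1,
)

```text
t: 49.75
tool_pos: [0.4532, -0.1721, 0.4203]
tcp_rot: [-0.054, 3.14, -0.001]
contact_force: [-0.5, -0.7, 0.2]
width: 1.003
grip_force: 0.0
```

```bash
python3 tab.py; python3 - <<'E'
from h import *
c=camera("wrist"); cv2.imwrite("pics/w12.png",c["img"]); W=pts(c)
for m,st,ce in blobs(mask(c,"orange",130),60): print(toL(np.nanmedian(W[m],0)).round(1))
E
```

```text
[-117.8167141   -19.11251774  265.25697289] 1.0032494763827382 [-0.49621729 -0.69919162  0.19462064]
[228 187  32  16 428] [-119.3  -49.4  126.4] [[-119.7, -59.4, 101.6], [-115.0, -39.6, 131.1]]
[-112.1   49.5   93.3]
```

View pics/w12.png

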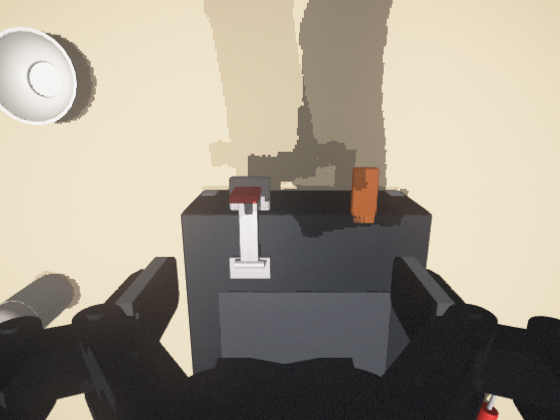

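The lid is shut, with its tab at 93.3 mm. The hasp strap lies flat over the catch, with the red tab at (245,195) and its top at 131 mm as at the start. The gripper is clear of everything.

```bash
python3 -c "
from h import *
print(hand_in())"
```

```text
the job is handed in; nothing more can be done
None
```

The job is handed in: the only two plates present, green and blue, stand fully home in their own slots, the lid is shut, the hasp is down over its catch, the gripper has let go, and the arm never approached the spray bottle, screwdriver or dish; the only heavy press was a 44 N wrist force as the finger pads brought the hasp to its stop.

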